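# Open the jewellery dip jar and lift out its basket

### The job

The finished ring is in the basket of the screw-top dip jar. Unscrew the teal cap without forcing its thread, stand it right way up and flat on the bamboo bead board clear of the bracelet and the pen, then lift the basket out and stand it, with the ring still in it, upright in the middle of the white saucer. Set both down rather than letting them drop, and leave the paper beaker, bracelet and pen where they are.

Things in the scene. Friction and masses are not known exactly. Their poses are not given: they have to be found in the camera images.
- jar: Clear jar stuck immovably to the table by a rubber foot (90 mm across); origin on its axis at the table, z up. Body 74 mm wide to 64 mm height, then a screw neck 55 mm over the thread, 41 mm bore, rim at 104 mm. Right-handed two-start thread: the cap turns anticlockwise seen from above, rises 11 mm a turn and comes free after about 8 rad (1.3 turns), 14 mm up.
- cap_center (a point): Centre of the teal ribbed screw cap, a cylinder 63 mm across, 53 mm high, 0.12 kg, z up. It starts screwed down: bottom 74, top 127 mm above the table. Grip across the sides at any bearing, several times; it stays put when let go part way. It is hollow over neck and basket grip: from closed it must rise 52 mm straight up in all before moving aside. This point lies 26.5 mm above its lower edge.
- basket_grip (a point): Centre of the flat white grip on top of the dip basket: 24 mm along x, 10 mm thick along y (pinch across y), 22 mm high along z (up). At the start it stands under the cap at any yaw, its top 17.5 mm above the jar rim. Basket 35 mm across, 109 mm high in all, 0.09 kg; its foot is 98 mm straight below this point, so it must rise 95 mm to leave the jar.
- basket_foot (a point): Middle of the underside of the basket's flat round foot (34 mm across), on the axis, 98 mm straight below the grip's centre; z up.
- ring_center (a point): Gold finger ring, 21 mm across and 7 mm high, lying loose in the cup of the basket (29 mm across inside, wall 27 mm high, floor 3 mm above the foot); this point is its centre.
- board: Bamboo bead board fixed on the table left or right of the jar, 215 mm along its x, 285 mm along its y (+y away from the robot), origin at the middle of its underside, z up. Its top, 16.5 mm up, has ring grooves but is level within 0.1 rad to stand the cap on for x -70 to 95 mm and y -45 to 125 mm in its frame; beyond y = -55 mm lies a recessed bead well (9 mm).
- saucer_in (a point): Middle of the inner floor of the round white ceramic saucer, 5 mm above the table; the saucer is 110 mm across, its rim 14 mm high, its flat floor about 66 mm across; loose, 0.25 kg. It stands on the other side of the jar from the board.
- tumbler: Open white paper beaker, light (0.06 kg), loose right beside the jar on its left or right, axis 98 to 120 mm from the jar axis: 104 mm across at its rim 131 mm up, 74 mm across at the table. Origin at the middle of its underside. It is as high as the cap, so fingers opened wide can strike it where they point towards it.
- bracelet: Stone bead bracelet lying loose on the board, 68 mm across and 10 mm high; origin at the middle of its underside.
- pen: Red double-ended marker lying loose on the board, 131 mm long along its y, 9 mm wide, 11 mm high; origin at the middle of its underside.
- spool: Spool of blue thread standing on the jar's other side from the beaker, 51 mm across, 60 mm high, loose; origin at the middle of its underside.
- glass_dish: Small eight-sided glass bead dish near the saucer on the robot's side, 67 mm across, 18 mm high, loose; origin at the middle of its underside.
- jar_mouth (a point): Middle of the jar's mouth, on its axis at the height of the rim, 104 mm above the table.
Not all that is in view belongs to the job. Leave any red or yellow look-alike of the part that bears cap_center alone.

How it is judged (in metres and radians):
On the way, in this order (a step that is already met when the one before it is completed fails the run):
1. the cap has come off the thread and been lifted clear above the jar (z of cap_center in the frame of jar above 0.145 m and horizontal distance between cap_center and jar_mouth below 0.06 m), for 0.05 s.
2. the cap stands on the bead board, right way up and released (x of cap_center in the frame of board between -0.085 and 0.1 m and y of cap_center in the frame of board between -0.125 and 0.125 m and z of cap_center in the frame of board between 0.032 and 0.05 m and angle between cap_center's own z axis and vertical below 0.2 rad and contact force between the fingers and cap below 0.05 N), for 0.2 s.
3. the basket has been lifted out of the jar (height (world z) of basket_foot above 0.105 m and z of ring_center in the frame of basket_foot below 0.03 m), for 0.05 s.
At the end, for the whole second after the job is handed in: Cap right way up (within 0.2 rad) and still on the bead board, centre 18 mm or more inside its edges, not touching bracelet or pen; basket upright (0.12 rad) and still on the saucer's floor, foot within 20 mm of its middle, ring in its cup (x of cap_center in the frame of board between -0.085 and 0.1 m and y of cap_center in the frame of board between -0.125 and 0.125 m and z of cap_center in the frame of board between 0.032 and 0.05 m and angle between cap_center's own z axis and vertical below 0.2 rad and linear speed of each of cap, dip_basket below 0.02 m/s and horizontal distance between basket_foot and saucer_in below 0.02 m and z of basket_foot in the frame of saucer_in between -0.004 and 0.005 m and angle between basket_foot's own z axis and vertical below 0.12 rad and distance between ring_center and basket_foot below 0.022 m and contact force between cap and bracelet below 0.05 N and contact force between cap and pen below 0.05 N).
It fails at once if the thread is forced: more than 60 N between cap and jar (contact force between cap and jar above 60 N).
It fails at once if the paper beaker is shifted by more than 20 mm or tipped (distance of tumbler from where it was at the start of the episode above 0.02 m or angle between tumbler's own z axis and vertical above 0.25 rad).
It fails at once if the bracelet or the pen is shifted by more than 15 mm (distance of any of bracelet, pen from where it was at the start of the episode above 0.015 m).
It fails at once if the cap or the basket is let fall (moves faster than 0.45 m/s out of the fingers) ((linear speed of cap above 0.45 m/s and contact force between the fingers and cap below 0.05 N) or (linear speed of dip_basket above 0.45 m/s and contact force between the fingers and dip_basket below 0.05 N)).
It also fails if it takes over 72 s, if anything falls off the work surface, if the arm or the gripper's body presses on something with over 40 N, if the wrist force passes 120 N, or if a joint passes its speed limit or range.

### The arm

A 6-joint arm with a two-finger parallel gripper is mounted at the origin on the work surface; the furniture and walls round the work are solid. World frame = base frame: x ahead of the robot, y to its left, z up, the work surface at z = 0. Lengths are in m, angles in degrees, forces in N, time in s.
With the tool pointing down it reaches from about 0.325 to 0.85 m from the base axis. Payload 4.4 kg.
Tool frame: the origin (TCP) lies at the very end of the fingers, on their centre line; the grasp point (between the pads) lies 19 mm behind it; z points along the fingers, y is the direction in which the jaws open and shut (so a half turn about z gives the same grasp; the last joint's range is limited). The gripper opens to 94 mm and grips with 3 to 60 N. Pads are 16 mm wide; open, the fingers measure 119 mm over their backs; the gripper's body (75 mm by 177 mm) begins 78 mm behind the grasp point.
Start: joints at [-8.623, 11.837, 88.321, -0, 79.842, -8.623], TCP at [0.575, -0, 0.205] pointing down, gripper open.
Joint ranges: [-156.59, 156.59], [-49.26, 127.26], [12.9, 141.05], [-63.56, 243.56], [4.71, 150.69], [-161.64, 161.64]. Speed limits (degrees/s): [159.86, 159.86, 180, 180, 180, 180].

### API

Orientations are given as [roll, pitch, yaw] about the fixed x, y, z axes, in that order (R = Rz(yaw) Ry(pitch) Rx(roll)).
In Python, from station import get_state, camera, calibration, finish_job gives the robot as it stands. The module is installed in compiled form; this text tells all that it offers.
- The arm moves only by the tool send_rows, never from a script. Its argument "steps" is one flat list of numbers, 7 for each row, row after row: the shift along the tool's x, y, z in m, then the turn, a rotation vector about the tool's x, y, z in degrees, then the finger opening in m, from 0 to 0.094. A call has exactly 10 rows; each row shifts and turns the commanded pose from where the row before left it, along the tool's axes as they then stand; what a row does not reach is not made up. A row lasts 1/8 s, in which the tool goes at most 62.5 mm and 10.7 degrees, less where a joint would pass 70% of its speed; a pose out of reach is approached as far as the arm can. A call with a gripper value outside its range is refused whole. The fingers move at their own pace and stop on an object; "squeeze" is the grip in N (left out, the last holds). Time passes only in rows, so rows that do not move let the fingers close, or fill a call up. It gives the time, the measured TCP pose, the force and the opening at its end, in the units of the state.
- get_state(): the state, without advancing time (a new reading comes with each control period).
- camera(name): name is "scene" or "side" or "wrist"; returns the picture (384x512x3 uint8, red, green, blue); there is no depth.
- calibration(name): a dict with "fx", "fy", "cx", "cy" (pixels), "rvec" (rotation vector, rad) and "tvec" (3), from world to camera coordinates, as OpenCV has them. Camera axes: x right, y down, z forward; pixel columns grow to the right and rows downward; lengths in m; the calibration is good to about 2 mm. A picture is of the moment at which its call begins: read the wrist's pose just before it. calibration takes no time and is no camera call; for the wrist camera it gives the pose at the moment of the call.
- finish_job(): hands the job in, once; it reports no verdict.
The state is a dict: "time_s": time; "qpos": joint angles; "dq": joint speeds; "tau": joint torques, N m; "position": TCP position; "eef_rot": TCP orientation; "contact_force": force on the tool from outside, world axes, zero at the start; "wrist_torque": the same for the moment, N m; "opening": opening from 0.0 (shut) to 1.0 (fully open).
Only numpy, scipy, OpenCV 4.12 (cv2) and the standard library are available. Lean on these libraries where they do the work, as an engineer would, in place of code of your own. Each camera call takes 0.05 s, during which the arm holds its last target.

## Working session

There is one attempt and no reset: what is moved stays moved. The work goes in short steps, Python scripts to look and compute and a tool call to move; the robot and the scene stay as the last step left them, time stands still between calls to the robot, and variables do not carry over. Pictures are saved under pics/ and viewed, and the job is handed in when it is done.

Besides the shell and the picture viewer there is one more tool, called after "Emit:" by a JSON object that holds its "name" and its "arguments". send_rows: Moves the arm, as the interface text tells. Its arguments: {"type":"object","properties":{"steps":{"type":"array"},"squeeze":{"type":"number"}},"required":["steps"]}

```bash
mkdir -p pics; cat > h.py <<'E'
import numpy as np, cv2
from station import get_state, camera, calibration, finish_job
def cal(n):
    c=calibration(n); K=np.array([[c['fx'],0,c['cx']],[0,c['fy'],c['cy']],[0,0,1.]])
    R=cv2.Rodrigues(np.array(c['rvec'],float))[0]; return K,R,np.array(c['tvec'],float)
def ray(n,uv,c=None):
    K,R,t=c or cal(n); d=R.T@np.linalg.inv(K)@np.array([uv[0],uv[1],1.]); return -R.T@t,d
def onz(n,uv,z,c=None):
    o,d=ray(n,uv,c); return o+d*(z-o[2])/d[2]
def proj(n,p,c=None):
    K,R,t=c or cal(n); q=K@(R@np.array(p,float)+t); return q[:2]/q[2]
def shot(n,f):
    im=camera(n); cv2.imwrite('pics/'+f,im[:,:,::-1]); return im
E
python3 - <<'E'
from h import *
print(get_state())
for n in ['scene','side','wrist']:
    print(n,cal(n)); shot(n,n+'0.png')
E
```

```text
{'time_s': 0.0, 'qpos': array([-8.62194531e+00,  1.18832989e+01,  8.84037758e+01,  3.11634391e-05,
        7.98432339e+01, -8.62255013e+00]), 'dq': array([ 0.05837788, -0.01587839,  0.08625219,  0.03247444,  0.06462084,
       -0.15727875]), 'tau': array([-8.39226868e-05, -3.70882022e+01, -2.81415099e+01,  6.96549774e-02,
        3.60915181e-02, -1.71865345e-04]), 'position': array([5.74187667e-01, 1.22775410e-04, 2.04308730e-01]), 'eef_rot': array([-1.79871169e+02, -1.95667485e-02,  9.00005773e+01]), 'contact_force': array([ 0.39741408,  0.02863721, -0.50975913]), 'wrist_torque': array([ 0.0295586 , -0.00694351, -0.0116904 ]), 'opening': 1.0036168842474646}
scene (array([[382.28267796,   0.        , 255.05245364],
       [  0.        , 382.28267796, 187.21047753],
       [  0.        ,   0.        ,   1.        ]]), array([[ 0.89826223, -0.43891456,  0.02188569],
       [-0.25396067, -0.5590986 , -0.78924821],
       [ 0.35864879,  0.70339375, -0.61368419]]), array([-0.3248541 ,  0.19184925,  1.33340602]))
side (array([[439.89888664,   0.        , 253.10223519],
       [  0.        , 439.89888664, 191.25384959],
       [  0.        ,   0.        ,   1.        ]]), array([[-0.99937629,  0.03349685,  0.01118011],
       [ 0.01064215,  0.58756113, -0.8091098 ],
       [-0.03367163, -0.80848617, -0.58755114]]), array([0.36826969, 0.06854347, 1.43197561]))
wrist (array([[334.04896792,   0.        , 253.68799835],
       [  0.        , 334.04896792, 195.70914969],
       [  0.        ,   0.        ,   1.        ]]), array([[ 9.99996597e-01,  6.98426210e-04, -2.51379367e-03],
       [ 1.26920104e-03, -9.72036926e-01,  2.34824623e-01],
       [-2.27949260e-03, -2.34827014e-01, -9.72034504e-01]]), array([-0.57251604, -0.02366547,  0.39104078]))
```

View pics/scene0.png

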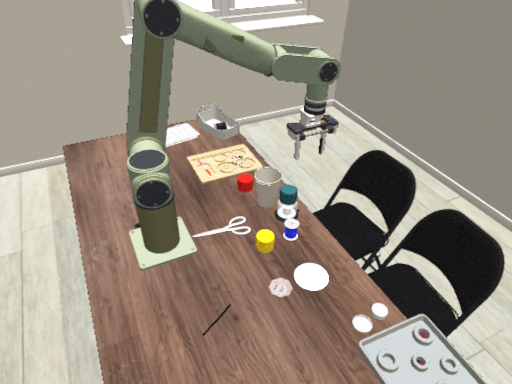

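View pics/side0.png

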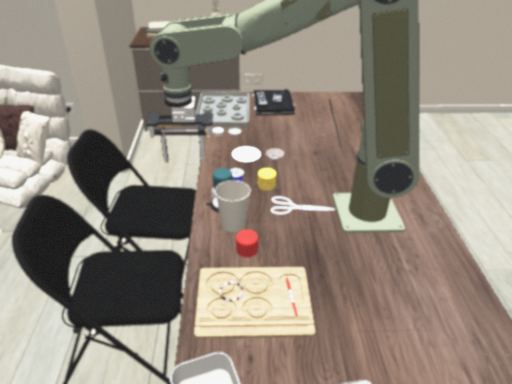

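View pics/wrist0.png

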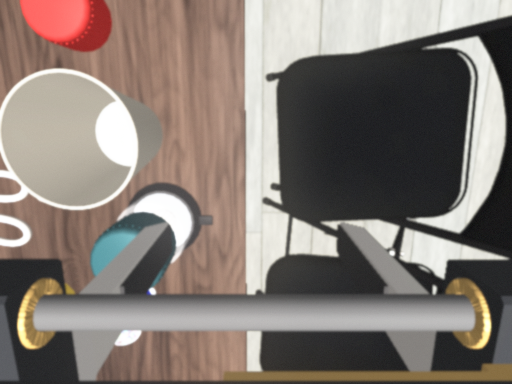

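```bash
python3 - <<'E'
from h import *
s=cv2.imread('pics/scene0.png'); d=cv2.imread('pics/side0.png')
cv2.imwrite('pics/c1.png',cv2.resize(s[125:325,175:375],None,fx=3,fy=3,interpolation=cv2.INTER_CUBIC))
cv2.imwrite('pics/c2.png',cv2.resize(d[110:350,180:340],None,fx=2.5,fy=2.5,interpolation=cv2.INTER_CUBIC)[:600])
E
```

```text
(no output)
```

View pics/c1.png

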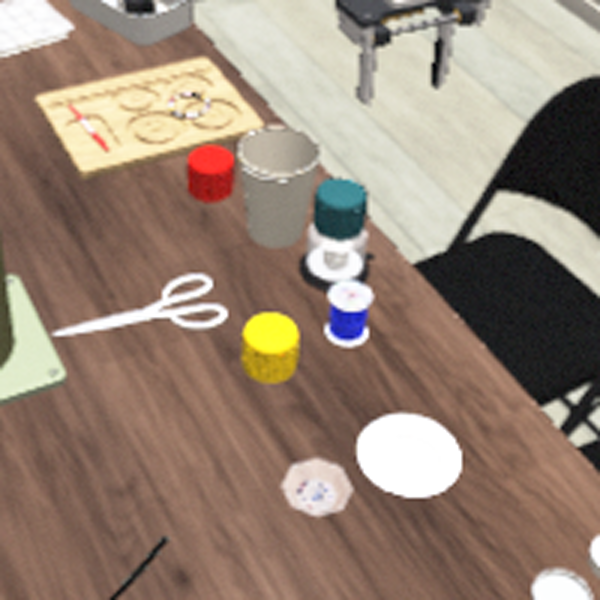

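View pics/c2.png

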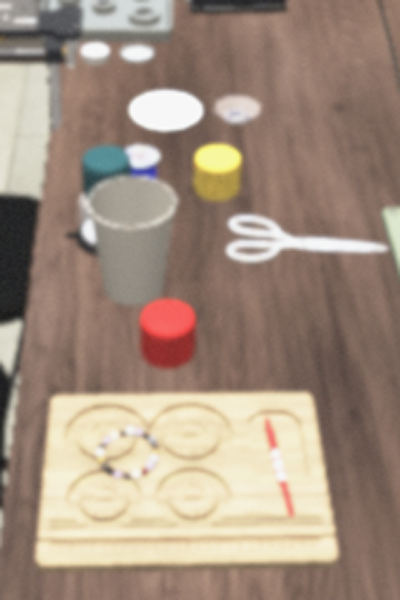

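```bash
python3 - <<'E'
from h import *
sc,sd=cal('scene'),cal('side')
for uv in [(200,267.5),(305,267),(315,330),(195,333)]: print('board side',uv,onz('side',uv,.0165,sd).round(3))
for uv in [(187,159),(246,144),(263,166),(204,181)]: print('board scene',uv,onz('scene',uv,.0165,sc).round(3))
for n,uv in [('side',(287,279)),('side',(296.5,315))]: print('pen',onz(n,uv,.025,sd).round(3))
for n,uv in [('scene',(199,160)),('scene',(211,175))]: print('pen',onz(n,uv,.025,sc).round(3))
print('br',onz('side',(231,291),.022,sd).round(3),onz('scene',(238.5,159.5),.022,sc).round(3))
def mask(f,lo,hi):
    im=cv2.imread('pics/'+f); h=cv2.cvtColor(im,cv2.COLOR_BGR2HSV); return cv2.inRange(h,lo,hi)
for f in ['scene','side','wrist']:
    m=mask(f+'0.png',(85,120,20),(98,255,255)); n,l,st,c=cv2.connectedComponentsWithStats(m)
    print(f,[ (st[i].tolist(),c[i].round(1).tolist()) for i in range(1,n) if st[i][4]>30])
# saucer
for f,(u,v) in [('scene',(311,277)),('side',(246,154))]:
    im=cv2.imread(f'pics/{f}0.png'); m=(im.min(2)>215).astype(np.uint8); n,l,st,c=cv2.connectedComponentsWithStats(m); i=l[v,u]
    print(f,st[i],c[i],onz(f,c[i],.012).round(3))
for f,uv in [('scene',(289,188)),('side',(223,174))]: print(onz(f,uv,.127).round(3))
# triangulate cap top centre
E
```

```text
board side (200, 267.5) [0.522 0.251 0.016]
board side (305, 267) [0.235 0.256 0.016]
board side (315, 330) [0.237 0.461 0.016]
board side (195, 333) [0.52  0.462 0.016]
board scene (187, 159) [0.236 0.439 0.016]
board scene (246, 144) [0.532 0.448 0.017]
board scene (263, 166) [0.522 0.25  0.016]
board scene (204, 181) [0.248 0.253 0.017]
pen [0.29  0.306 0.025]
pen [0.278 0.423 0.025]
pen [0.278 0.398 0.025]
pen [0.286 0.27  0.025]
br [0.437 0.341 0.022] [0.442 0.334 0.022]
scene [([280, 185, 17, 19, 265], [287.9, 193.9])]
side []
wrist []
scene [294 263  35  28 767] [310.94915254 276.40156454] [ 0.385 -0.355  0.012]
side [232 146  29  16 364] [245.88186813 153.63736264] [ 0.385 -0.354  0.012]
[ 0.469 -0.054  0.127]
[ 0.463 -0.042  0.127]
```

```bash
python3 - <<'E'
from h import *
K,R,t=cal('wrist'); C=-R.T@t; print(C); p=np.array(get_state()['position'])
for T in [(.465,-.10,.26),(.465,-.12,.30),(.465,-.14,.3)]:
    t2=-R@(C+np.array(T)-p)
    print(T,[proj('wrist',q,(K,R,t2)).round(0).tolist() for q in [(.465,-.045,.127),(.465,.07,.131),(.385,-.355,.012),(.5,-.12,.06)]])
# cap top triangulation
o1,d1=ray('scene',(289,188.5)); o2,d2=ray('side',(223,174))
A=np.stack([d1,-d2],1); s=np.linalg.lstsq(A,o2-o1,rcond=None)[0]; print(o1+d1*s[0],o2+d2*s[1])
for n,uvs in [('scene',[(256,175),(282,175)]),('side',[(216,188),(251,188)])]:
  print('tumbler rim', [onz(n,u,.131).round(3).tolist() for u in uvs])
E
```

```text
[0.57349043 0.06921508 0.38436278]
(0.465, -0.1, 0.26) [[255.0, 131.0], [256.0, -10.0], [200.0, 341.0], [285.0, 194.0]]
(0.465, -0.12, 0.3) [[255.0, 109.0], [256.0, -19.0], [204.0, 314.0], [283.0, 171.0]]
(0.465, -0.14, 0.3) [[255.0, 89.0], [256.0, -43.0], [204.0, 302.0], [283.0, 155.0]]
[ 0.46990867 -0.05322212  0.12364071] [ 0.46310373 -0.05150389  0.12064726]
tumbler rim [[0.393, 0.062, 0.131], [0.482, 0.022, 0.131]]
tumbler rim [[0.482, 0.039, 0.131], [0.378, 0.04, 0.131]]
```

Emit:
{"name": "send_rows", "arguments": {"steps": [0,0,-0.03,0,0,0,0.094,-0.01,-0.01,-0.026,0,0,0,0.094,-0.02,-0.02,0,0,0,0,0.094,-0.02,-0.02,0,0,0,0,0.094,-0.02,-0.02,0,0,0,0,0.094,-0.02,-0.02,0,0,0,0,0.094,-0.01,-0.018,0,0,0,0,0.094,0,0,0,0,0,0,0.094,0,0,0,0,0,0,0.094,0,0,0,0,0,0,0.094], "squeeze": 20}}

```text
time_s: 1.4
position: [0.4675, -0.0995, 0.2614]
eef_rot: [180.0, -0.0, 90.1]
contact_force: [-0.1, -0.8, 0.4]
opening: 1.004
```

```bash
python3 - <<'E'
from h import *
print(get_state()['position'],get_state()['eef_rot'])
c=cal('wrist'); im=shot('wrist','w1.png'); np.save('w1c.npy',np.array([c[0],c[1],np.tile(c[2],(3,1))]))
cv2.imwrite('pics/w1b.png',cv2.resize(im[:,:,::-1],None,fx=1.5,fy=1.5,interpolation=cv2.INTER_CUBIC))
E
```

```text
[ 0.46752968 -0.09952128  0.261436  ] [ 1.79989419e+02 -1.09580857e-02  9.00557970e+01]
```

View pics/w1b.png

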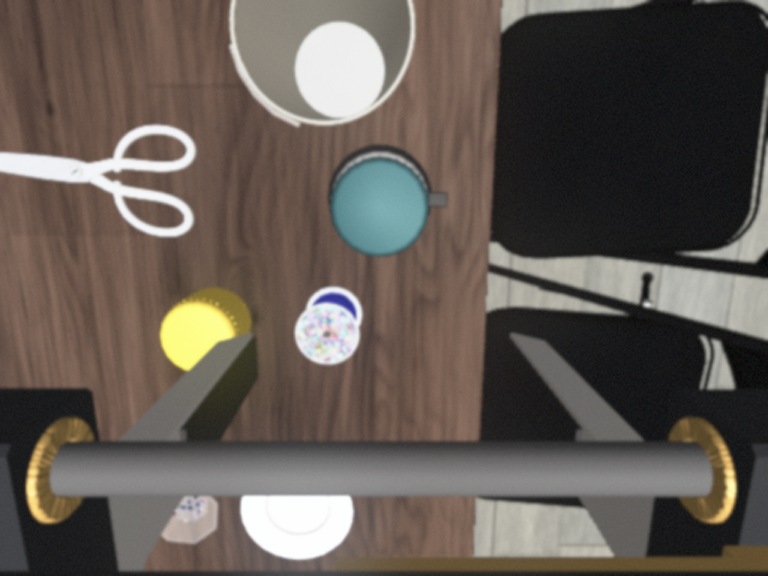

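```bash
python3 - <<'E'
from h import *
a=np.load('w1c.npy'); c=(a[0],a[1],a[2][0])
im=cv2.imread('pics/w1.png'); h=cv2.cvtColor(im,cv2.COLOR_BGR2HSV)
m=cv2.inRange(h,(85,80,60),(100,255,255)); 
n,l,st,ce=cv2.connectedComponentsWithStats(m); i=1+st[1:,4].argmax(); cnt=cv2.findContours((l==i).astype(np.uint8),0,1)[0][0]
P=np.array([onz('wrist',q[0],.127,c)[:2] for q in cnt],float)
A=np.c_[2*P,np.ones(len(P))]; s=np.linalg.lstsq(A,(P**2).sum(1),rcond=None)[0]; r=np.sqrt(s[2]+s[0]**2+s[1]**2)
res=np.hypot(*(P-s[:2]).T)-r
print(st[i],ce[i],s[:2],r,res.min(),res.max())
print('robust', cv2.minEnclosingCircle(P.astype(np.float32)))
# tumbler rim points in w1b coords
T=np.array([onz('wrist',(u/1.5,v/1.5),.131,c)[:2] for u,v in [(231,30),(250,82),(280,112),(320,124),(365,115),(395,85),(413,35)]])
A=np.c_[2*T,np.ones(len(T))]; q=np.linalg.lstsq(A,(T**2).sum(1),rcond=None)[0]; print('tumbler',q[:2],np.sqrt(q[2]+q[0]**2+q[1]**2))
print('spool',onz('wrist',(327/1.5,334/1.5),.06,c), 'saucer', onz('wrist',(297/1.5,515/1.5),.012,c))
print('yellow',onz('wrist',(200/1.5,338/1.5),.05,c))
E
```

```text
[ 220  106   65   64 2523] [249.70233849 136.43717796] [ 0.46509093 -0.05139866] 0.028941121901782368 -0.0008803465979413394 0.00168660358468508
robust ((0.46471312642097473, -0.05072067305445671), 0.03023681230843067)
tumbler [0.43306908 0.04845455] 0.05134272948910162
spool [ 0.42358499 -0.15578906  0.06      ] saucer [ 0.38422029 -0.35903376  0.012     ]
yellow [ 0.31811973 -0.16270727  0.05      ]
```

Emit:
{"name": "send_rows", "arguments": {"steps": [0.025,-0.0015,0,0,0,0,0.094,0.0235,-0.001,0,0,0,0,0.094,0,0,0.02,0,0,8.75,0.094,0,0,0.02,0,0,8.75,0.094,0,0,0.02,0,0,8.75,0.094,0,0,0.01,0,0,8.75,0.094,0,0,0,0,0,0,0.094,0,0,0,0,0,0,0.094,0,0,0,0,0,0,0.094,0,0,0,0,0,0,0.094]}}

```text
time_s: 2.7
position: [0.4649, -0.0516, 0.192]
eef_rot: [179.9, -0.0, 55.0]
contact_force: [-0.1, 0.1, 0.3]
opening: 1.002
```

```bash
python3 - <<'E'
from h import *
print(get_state()['position'],get_state()['eef_rot'])
c=cal('wrist'); im=shot('wrist','w2.png')
P=(.465,-.051)
for f in np.linspace(0,2*np.pi,40):
    u,v=proj('wrist',(P[0]+.0315*np.cos(f),P[1]+.0315*np.sin(f),.127),c); cv2.circle(im,(int(u),int(v)),1,(255,0,0),-1)
    p=get_state()['position']
    
u,v=proj('wrist',get_state()['position'],c); print('tcp px',u,v); cv2.circle(im,(int(u),int(v)),3,(0,255,0),-1)
cv2.imwrite('pics/w2b.png',cv2.resize(im[:,:,::-1],None,fx=1.5,fy=1.5,interpolation=cv2.INTER_CUBIC))
E
```

```text
[ 0.46487843 -0.05160168  0.19198406] [ 1.79942711e+02 -1.96049693e-02  5.50355367e+01]
tcp px 256.587695788358 237.77142660005185
```

View pics/w2b.png

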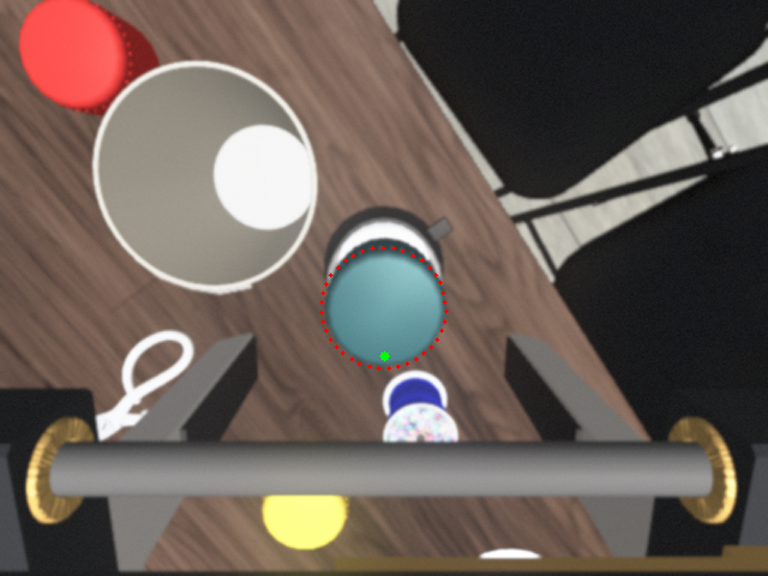

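Emit:
{"name": "send_rows", "arguments": {"steps": [0,0.0005,0,0,0,0,0.082,0,0,0.02,0,0,0,0.082,0,0,0.03,0,0,0,0.082,0,0,0.03,0,0,0,0.082,0,0,0.024,0,0,0,0.082,0,0,0,0,0,0,0.082,0,0,0,0,0,0,0.068,0,0,0,0,0,0,0.058,0,0,0,0,0,0,0.058,0,0,0,0,0,0,0.058], "squeeze": 20}}

```text
time_s: 4.0
position: [0.4662, -0.0522, 0.0888]
eef_rot: [179.8, -0.1, 55.0]
contact_force: [0.1, -0.3, 5.2]
opening: 0.67
```

```bash
python3 - <<'E'
from h import *
s=get_state(); print(s)
E
```

```text
{'time_s': 4.0, 'qpos': array([-1.69768088e+01,  6.64056418e+00,  1.09414023e+02, -3.24752914e-03,
        6.37693144e+01,  1.80222962e+01]), 'dq': array([-0.03691336,  0.01618449, -0.03126122, -0.01653361, -0.0107594 ,
        0.10139391]), 'tau': array([ 7.99409905e-02, -2.67761636e+01, -2.19520926e+01,  1.23382732e-01,
        1.04109183e-02,  1.81407522e-02]), 'position': array([ 0.46623222, -0.05222586,  0.08883897]), 'eef_rot': array([ 1.79831639e+02, -5.17081241e-02,  5.50024019e+01]), 'contact_force': array([ 0.05538649, -0.31703898,  5.1758427 ]), 'wrist_torque': array([-0.00693362,  0.0558229 ,  0.04285147]), 'opening': 0.669932969380567}
```

Emit:
{"name": "send_rows", "arguments": {"steps": [0,0,-0.0002,0,0,-6,0.058,0,0,-0.0002,0,0,-6,0.058,0,0,-0.0002,0,0,-6,0.058,0,0,-0.0002,0,0,-6,0.058,0,0,-0.0002,0,0,-6,0.058,0,0,-0.0002,0,0,-6,0.058,0,0,-0.0002,0,0,-6,0.058,0,0,-0.0002,0,0,-6,0.058,0,0,-0.0002,0,0,-6,0.058,0,0,0,0,0,0,0.058]}}

```text
time_s: 5.25
position: [0.4657, -0.0521, 0.0897]
eef_rot: [179.9, 0.1, 108.9]
contact_force: [1.7, -0.7, 1.6]
opening: 0.669
```

```bash
python3 - <<'E'
from h import *
s=get_state(); print(s['position'],s['eef_rot'],s['contact_force'],s['wrist_torque'],s['opening'])
c=cal('wrist'); im=shot('wrist','w3.png')
cv2.imwrite('pics/w3b.png',cv2.resize(im[:,:,::-1],None,fx=1.5,fy=1.5,interpolation=cv2.INTER_CUBIC))
E
```

```text
[ 0.46565145 -0.05212733  0.08973198] [1.79919750e+02 6.47923682e-02 1.08919507e+02] [ 1.68791602 -0.73547205  1.57045523] [-0.11962219 -0.28823984 -0.05086084] 0.6694195217512887
```

View pics/w3b.png

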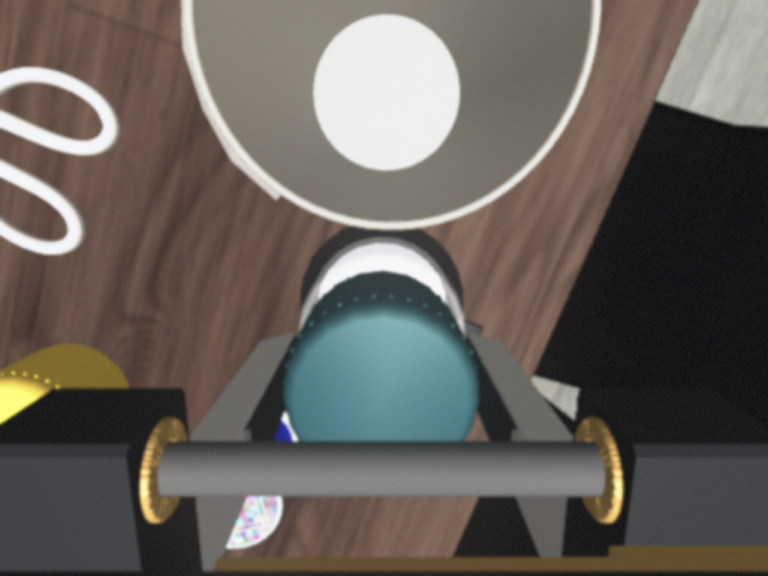

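Emit:
{"name": "send_rows", "arguments": {"steps": [0,0,-0.0003,0,0,-10.4,0.058,0,0,-0.0003,0,0,-10.4,0.058,0,0,-0.0003,0,0,-10.4,0.058,0,0,-0.0003,0,0,-10.4,0.058,0,0,-0.0003,0,0,-10.4,0.058,0,0,0,0,0,0,0.058,0,0,0,0,0,0,0.08,0,0,0,0,0,0,0.08,0,0,0,0,0,0,0.08,0,0,0,0,0,0,0.08]}}

```text
time_s: 6.55
position: [0.4646, -0.0516, 0.0905]
eef_rot: [180.0, -0.0, 161.0]
contact_force: [0.2, 0.5, -0.6]
opening: 0.851
```

```bash
python3 - <<'E'
from h import *
s=get_state(); print(s['position'],s['eef_rot'],s['contact_force'],s['wrist_torque'],s['opening'])
c=cal('wrist'); im=shot('wrist','w4.png')
cv2.imwrite('pics/w4b.png',cv2.resize(im[:,:,::-1],None,fx=1.5,fy=1.5,interpolation=cv2.INTER_CUBIC))
E
```

```text
[ 0.4645644  -0.05161563  0.09047018] [ 1.79995808e+02 -4.71934035e-02  1.60975182e+02] [ 0.15615927  0.52361625 -0.64384246] [ 0.11478555 -0.04595087 -0.01042118] 0.8513447849948909
```

View pics/w4b.png

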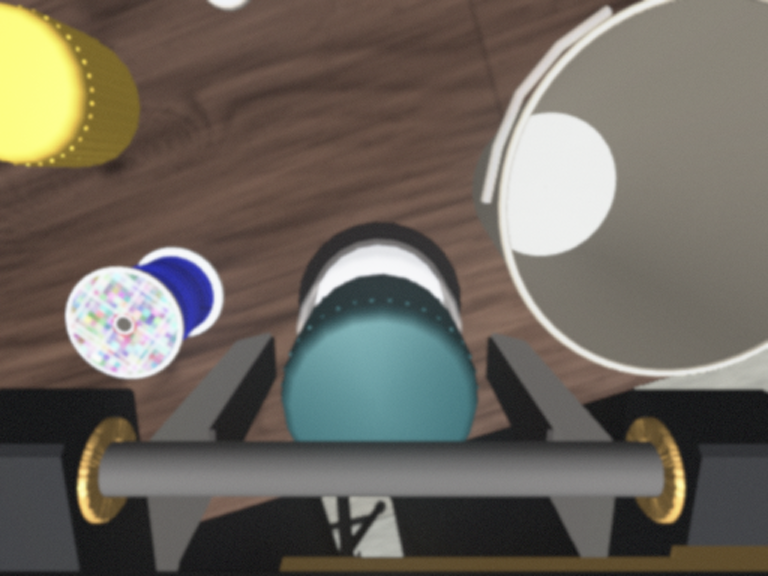

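Emit:
{"name": "send_rows", "arguments": {"steps": [0,0,0,0,0,10.5,0.08,0,0,0,0,0,10.5,0.08,0,0,0,0,0,10.5,0.08,0,0,0,0,0,10.5,0.08,0,0,0,0,0,10.5,0.08,0,0,0,0,0,10.5,0.08,0,0,0,0,0,10.5,0.08,0,0,0,0,0,10.5,0.08,0,0,0,0,0,10.5,0.08,0,0,0,0,0,10.5,0.08]}}

```text
time_s: 7.85
position: [0.4648, -0.0517, 0.0907]
eef_rot: [-180.0, 0.0, 55.6]
contact_force: [-0.1, -0.6, -0.1]
opening: 0.849
```

Emit:
{"name": "send_rows", "arguments": {"steps": [0,0.001,0,0,0,0,0.068,0,0,0,0,0,0,0.058,0,0,0,0,0,0,0.058,0,0,0,0,0,0,0.058,0,0,-0.0002,0,0,-8,0.058,0,0,-0.0003,0,0,-10.5,0.058,0,0,-0.0003,0,0,-10.5,0.058,0,0,-0.0003,0,0,-10.5,0.058,0,0,-0.0003,0,0,-10.5,0.058,0,0,-0.0003,0,0,-10.5,0.058]}}

```text
time_s: 9.1
position: [0.466, -0.0527, 0.0927]
eef_rot: [180.0, 0.0, 116.9]
contact_force: [0.4, -0.9, -0.3]
opening: 0.671
```

```bash
python3 - <<'E'
from h import *
s=get_state(); print(s['position'],s['eef_rot'],s['contact_force'],s['wrist_torque'],s['opening'])
im=shot('scene','s5.png')
cv2.imwrite('pics/s5b.png',cv2.resize(im[150:260,230:350,::-1],None,fx=5,fy=5,interpolation=cv2.INTER_CUBIC))
E
```

```text
[ 0.46595754 -0.05265999  0.09266569] [1.79990811e+02 4.43333744e-02 1.16874588e+02] [ 0.35012781 -0.91893484 -0.30007184] [-0.18119128 -0.13412165 -0.05885457] 0.6706615735913461
```

View pics/s5b.png

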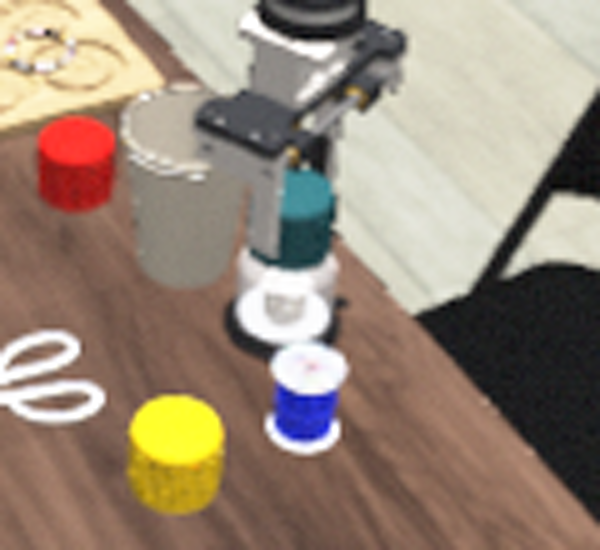

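Emit:
{"name": "send_rows", "arguments": {"steps": [0,0,-0.0003,0,0,-10.5,0.058,0,0,-0.0003,0,0,-10.5,0.058,0,0,-0.0003,0,0,-10.5,0.058,0,0,-0.0003,0,0,-10.5,0.058,0,0,0,0,0,0,0.058,0,0,0,0,0,0,0.08,0,0,0,0,0,0,0.08,0,0,0,0,0,0,0.08,0,0,0,0,0,10.5,0.08,0,0,0,0,0,10.5,0.08]}}

```text
time_s: 10.4
position: [0.4656, -0.0523, 0.0935]
eef_rot: [-180.0, -0.0, 137.1]
contact_force: [0.1, 0.2, -0.7]
opening: 0.85
```

Emit:
{"name": "send_rows", "arguments": {"steps": [0,0,0,0,0,10.5,0.08,0,0,0,0,0,10.5,0.08,0,0,0,0,0,10.5,0.08,0,0,0,0,0,10.5,0.08,0,0,0,0,0,10.5,0.08,0,0,0,0,0,10.5,0.08,0,0,0,0,0,10.5,0.08,0,0,0,0,0,10,0.08,0,0,0,0,0,0,0.068,0,0,0,0,0,0,0.058]}}

```text
time_s: 11.65
position: [0.4657, -0.0523, 0.0936]
eef_rot: [-180.0, 0.0, 54.1]
contact_force: [-0.5, -0.4, -0.0]
opening: 0.672
```

Emit:
{"name": "send_rows", "arguments": {"steps": [0,0,0,0,0,0,0.058,0,0,0,0,0,0,0.058,0,0,-0.0003,0,0,-10,0.058,0,0,-0.0003,0,0,-10.5,0.058,0,0,-0.0003,0,0,-10.5,0.058,0,0,-0.0003,0,0,-10.5,0.058,0,0,-0.0003,0,0,-10.5,0.058,0,0,-0.0003,0,0,-10.5,0.058,0,0,-0.0003,0,0,-10.5,0.058,0,0,-0.0003,0,0,-10.5,0.058]}}

```text
time_s: 12.9
position: [0.4657, -0.0528, 0.0961]
eef_rot: [-180.0, 0.0, 137.9]
contact_force: [0.1, -0.6, 0.1]
opening: 0.67
```

```bash
python3 - <<'E'
from h import *
s=get_state(); print(s['position'],s['eef_rot'],s['contact_force'],s['wrist_torque'],s['opening'],s['qpos'])
E
```

```text
[ 0.46571504 -0.05279008  0.09614247] [-1.79961535e+02  2.78551164e-02  1.37867276e+02] [ 0.14506843 -0.64343838  0.12447072] [-0.19347479 -0.05651254 -0.09676897] 0.6702329106104141 [-1.70302400e+01  6.08211988e+00  1.09020300e+02 -5.15180014e-02
  6.48886826e+01 -6.48756475e+01]
```

Emit:
{"name": "send_rows", "arguments": {"steps": [0,0,-0.0003,0,0,-10.5,0.058,0,0,-0.0003,0,0,-10.5,0.058,0,0,0,0,0,0,0.058,0,0,0,0,0,0,0.08,0,0,0,0,0,0,0.08,0,0,0,0,0,0,0.08,0,0,0,0,0,10.5,0.08,0,0,0,0,0,10.5,0.08,0,0,0,0,0,10.5,0.08,0,0,0,0,0,10.5,0.08]}}

```text
time_s: 14.15
position: [0.4657, -0.0522, 0.0966]
eef_rot: [-180.0, -0.0, 116.1]
contact_force: [-0.3, 0.0, -0.4]
opening: 0.853
```

Emit:
{"name": "send_rows", "arguments": {"steps": [0,0,0,0,0,10.5,0.08,0,0,0,0,0,10.5,0.08,0,0,0,0,0,10.5,0.08,0,0,0,0,0,10.5,0.08,0,0,0,0,0,10.5,0.08,0,0,0,0,0,10.5,0.08,0,0,0,0,0,0,0.068,0,0,0,0,0,0,0.058,0,0,0,0,0,0,0.058,0,0,0,0,0,0,0.058]}}

```text
time_s: 15.4
position: [0.4659, -0.0525, 0.0967]
eef_rot: [180.0, -0.0, 53.5]
contact_force: [1.1, 0.2, -1.0]
opening: 0.672
```

Emit:
{"name": "send_rows", "arguments": {"steps": [0,0,-0.0003,0,0,-10,0.058,0,0,-0.0003,0,0,-10.5,0.058,0,0,-0.0003,0,0,-10.5,0.058,0,0,-0.0003,0,0,-10.5,0.058,0,0,-0.0003,0,0,-10.5,0.058,0,0,-0.0003,0,0,-10.5,0.058,0,0,-0.0003,0,0,-10.5,0.058,0,0,-0.0003,0,0,-10.5,0.058,0,0,-0.0003,0,0,-10.5,0.058,0,0,-0.0003,0,0,-10.5,0.058]}}

```text
time_s: 16.65
position: [0.466, -0.0525, 0.0999]
eef_rot: [180.0, 0.0, 158.4]
contact_force: [-0.0, 0.2, 0.0]
opening: 0.67
```

```bash
python3 - <<'E'
from h import *
s=get_state(); print(s['position'],s['eef_rot'],s['contact_force'],s['wrist_torque'],s['opening'],s['qpos'])
E
```

```text
[ 0.46598472 -0.05245274  0.09985872] [1.79993769e+02 2.82455625e-02 1.58361221e+02] [-0.01391942  0.24764285  0.03385265] [ 0.01586375 -0.15483047  0.01651268] 0.6704365355054485 [-1.70178413e+01  5.77641140e+00  1.08846082e+02  4.32936268e-03
  6.53488506e+01 -8.53808688e+01]
```

Emit:
{"name": "send_rows", "arguments": {"steps": [0,0,-0.0003,0,0,-10.5,0.058,0,0,-0.0003,0,0,-10.5,0.058,0,0,-0.0003,0,0,-10.5,0.058,0,0,-0.0003,0,0,-10.5,0.058,0,0,-0.0003,0,0,-10.5,0.058,0,0,-0.0003,0,0,-10.5,0.058,0,0,0,0,0,-2,0.058,0,0,0,0,0,0,0.058,0,0,-0.0003,0,0,0,0.058,0,0,-0.0003,0,0,0,0.058]}}

```text
time_s: 17.9
position: [0.4659, -0.0526, 0.1019]
eef_rot: [-180.0, -0.0, -137.0]
contact_force: [1.3, -2.7, -3.3]
opening: 0.668
```

```bash
python3 - <<'E'
from h import *
s=get_state(); print(s['position'],s['eef_rot'],s['contact_force'],s['wrist_torque'],s['opening'],s['qpos'])
im=shot('scene','s6.png')
cv2.imwrite('pics/s6b.png',cv2.resize(im[150:260,230:350,::-1],None,fx=5,fy=5,interpolation=cv2.INTER_CUBIC))
E
```

```text
[ 0.46589052 -0.05261072  0.10187173] [-1.79962693e+02 -1.82122800e-03 -1.37040133e+02] [ 1.32320718 -2.74505427 -3.2534584 ] [-0.40154768 -0.27198599 -0.0335713 ] 0.6684544862167081 [-1.70221174e+01  5.60086981e+00  1.08763176e+02 -2.22250419e-02
  6.56045633e+01 -1.49972811e+02]
```

View pics/s6b.png

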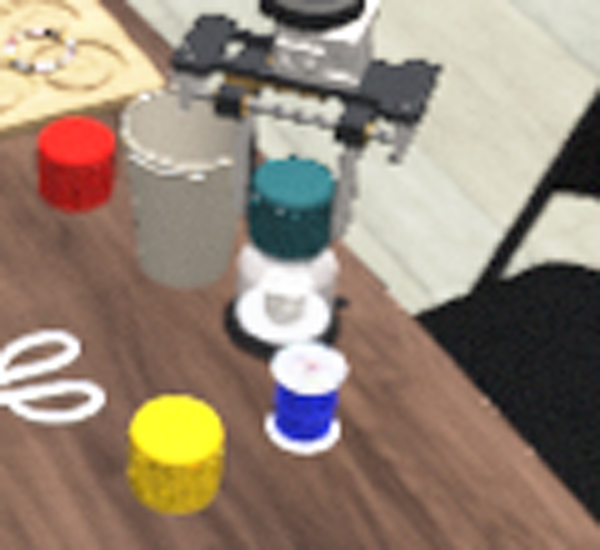

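Emit:
{"name": "send_rows", "arguments": {"steps": [0,0,-0.0005,0,0,0,0.058,0,0,-0.0005,0,0,0,0.058,0,0,0,0,0,0,0.058,0,0,0,0,0,0,0.058,0,0,0,0,0,0,0.058,0,0,0,0,0,0,0.058,0,0,0,0,0,0,0.058,0,0,0,0,0,0,0.058,0,0,0,0,0,0,0.058,0,0,0,0,0,0,0.058]}}

```text
time_s: 19.2
position: [0.4658, -0.0525, 0.103]
eef_rot: [-180.0, -0.0, -137.0]
contact_force: [2.5, -4.6, -4.7]
opening: 0.671
```

```bash
python3 - <<'E'
from h import *
s=get_state(); print(s['position'],s['eef_rot'],s['contact_force'],s['wrist_torque'],s['opening'])
E
```

```text
[ 0.46575543 -0.05251098  0.1030332 ] [-1.79984473e+02 -1.09786821e-02 -1.36999511e+02] [ 2.45754931 -4.6132617  -4.67352447] [-0.75519236 -0.44942906  0.02694957] 0.6712662344792371
```

Emit:
{"name": "send_rows", "arguments": {"steps": [0,-0.0005,0,0,0,-4,0.058,0,-0.0003,0,0,0,-4,0.058,0,0,0,0,0,0,0.058,0,0,0,0,0,0,0.058,0,0,0,0,0,0,0.058,0,0,-0.0005,0,0,0,0.058,0,0,-0.0005,0,0,0,0.058,0,0,-0.0005,0,0,0,0.058,0,0,0,0,0,0,0.058,0,0,0,0,0,0,0.058]}}

```text
time_s: 20.45
position: [0.4662, -0.0527, 0.1045]
eef_rot: [180.0, 0.0, -129.0]
contact_force: [0.7, 0.5, -1.9]
opening: 0.671
```

```bash
python3 - <<'E'
from h import *
s=get_state(); print(s['position'],s['eef_rot'],s['contact_force'],s['wrist_torque'],s['opening'],s['qpos'])
im=shot('side','d7.png')
cv2.imwrite('pics/d7b.png',cv2.resize(im[130:240,170:290,::-1],None,fx=5,fy=5,interpolation=cv2.INTER_CUBIC))
im=shot('scene','s7.png')
cv2.imwrite('pics/s7b.png',cv2.resize(im[170:230,260:320,::-1],None,fx=9,fy=9,interpolation=cv2.INTER_CUBIC))
im=shot('wrist','w7.png')
cv2.imwrite('pics/w7b.png',cv2.resize(im[:,:,::-1],None,fx=1.5,fy=1.5,interpolation=cv2.INTER_CUBIC))
E
```

```text
[ 0.46618464 -0.05268316  0.10452145] [ 1.79970839e+02  1.10044365e-02 -1.28999480e+02] [ 0.67941648  0.49445005 -1.93423716] [ 0.11958657 -0.0385494   0.00649263] 0.6707249255467236 [-1.70506740e+01  5.45129879e+00  1.08564532e+02  2.31025410e-02
  6.60071045e+01 -1.58060595e+02]
```

View pics/s7b.png

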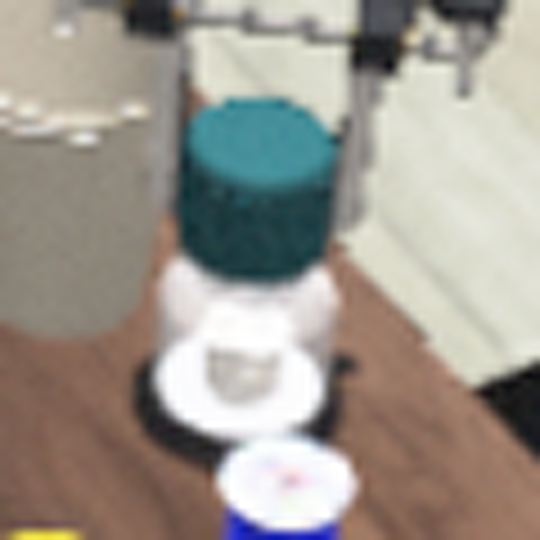

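View pics/w7b.png

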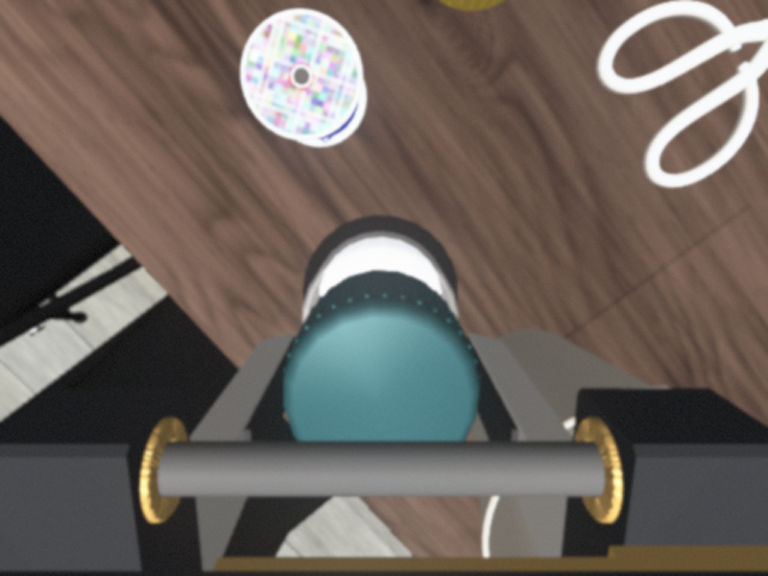

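Emit:
{"name": "send_rows", "arguments": {"steps": [0,0,-0.001,0,0,0,0.058,0,0,-0.001,0,0,0,0.058,0,0,-0.001,0,0,0,0.058,0,0,-0.001,0,0,0,0.058,0,0,-0.001,0,0,0,0.058,0,0,-0.001,0,0,0,0.058,0,0,-0.001,0,0,0,0.058,0,0,-0.001,0,0,0,0.058,0,0,-0.001,0,0,0,0.058,0,0,-0.001,0,0,0,0.058]}}

```text
time_s: 21.85
position: [0.4663, -0.0529, 0.1146]
eef_rot: [180.0, -0.0, -129.0]
contact_force: [-0.0, -0.0, -1.0]
opening: 0.671
```

```bash
python3 - <<'E'
from h import *
s=get_state(); print(s['position'],s['contact_force'],s['wrist_torque'],s['opening'])
im=shot('scene','s8.png')
cv2.imwrite('pics/s8b.png',cv2.resize(im[170:230,260:320,::-1],None,fx=9,fy=9,interpolation=cv2.INTER_CUBIC))
E
```

```text
[ 0.46627735 -0.05293157  0.1146026 ] [-0.04286993 -0.02336798 -0.99080933] [ 0.15811874  0.01517749 -0.02190114] 0.6710944208004688
```

View pics/s8b.png

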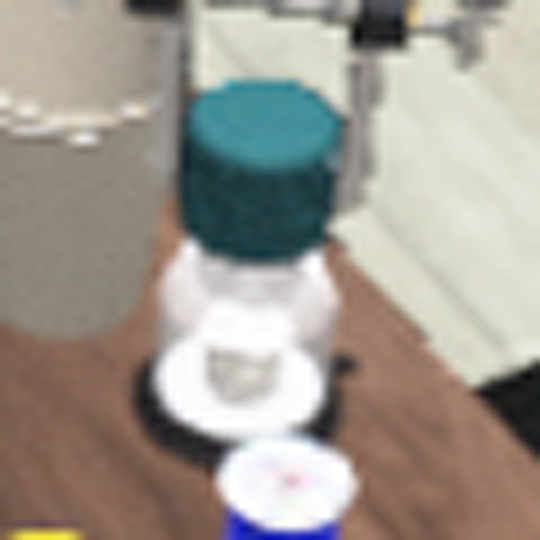

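Emit:
{"name": "send_rows", "arguments": {"steps": [0,0,-0.012,0,0,0,0.058,0,0,-0.012,0,0,0,0.058,0,0,-0.012,0,0,0,0.058,0,0,-0.012,0,0,0,0.058,0,0,-0.012,0,0,0,0.058,0,0,-0.012,0,0,0,0.058,0,0,0,0,0,10,0.058,0,0,0,0,0,10,0.058,0,0,0,0,0,10,0.058,0,0,0,0,0,9,0.058]}}

```text
time_s: 23.15
position: [0.4663, -0.0529, 0.1869]
eef_rot: [180.0, -0.0, -168.3]
contact_force: [-0.4, -0.1, -1.8]
opening: 0.668
```

```bash
python3 - <<'E'
from h import *
s=get_state(); print(s['position'],s['eef_rot'],s['contact_force'],s['opening'],s['qpos'])
im=shot('scene','s9.png')
cv2.imwrite('pics/s9b.png',cv2.resize(im[120:240,220:380,::-1],None,fx=5,fy=5,interpolation=cv2.INTER_CUBIC))
c=cal('wrist'); im=shot('wrist','w9.png'); np.save('w9c.npy',np.array([c[0],c[1],np.tile(c[2],(3,1))]))
cv2.imwrite('pics/w9b.png',cv2.resize(im[:,:,::-1],None,fx=1.5,fy=1.5,interpolation=cv2.INTER_CUBIC))
E
```

```text
[ 0.46626376 -0.05293053  0.18693695] [ 1.79999413e+02 -3.13994332e-03 -1.68302833e+02] [-0.42432908 -0.11287763 -1.84866423] 0.6684990638549062 [-1.70607882e+01 -2.74437462e-01  1.03872497e+02 -1.02509530e-03
  7.64049758e+01 -1.18757714e+02]
```

View pics/s9b.png

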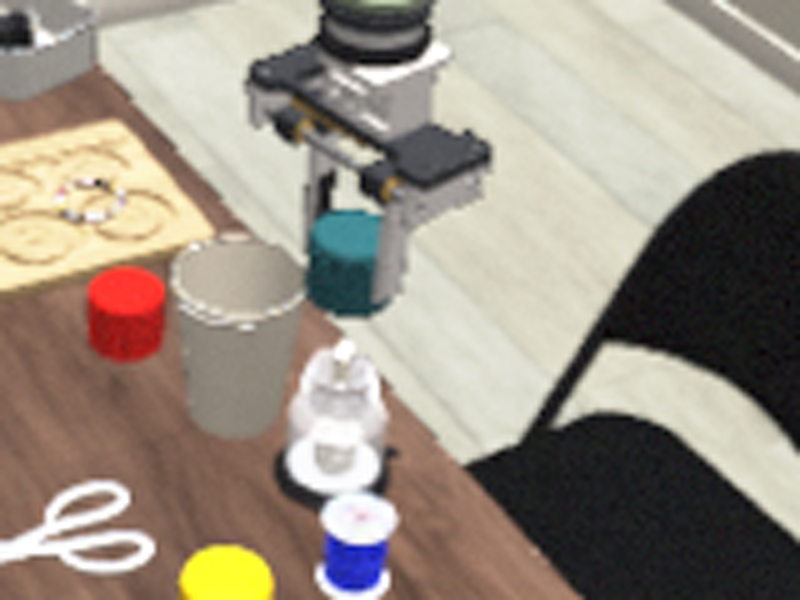

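View pics/w9b.png

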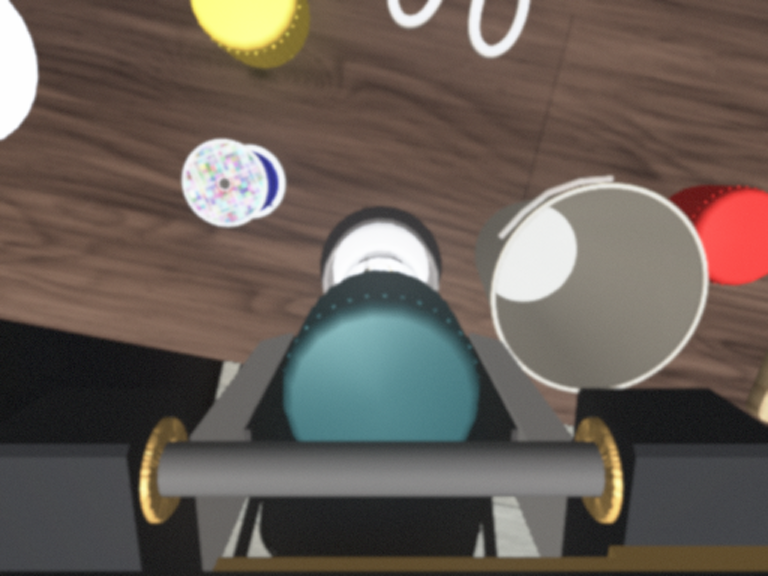

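Emit:
{"name": "send_rows", "arguments": {"steps": [0.001,0.02,0,0,0,0,0.058,0.0015,0.036,0,0,0,0,0.058,0.0015,0.04,0,0,0,0,0.058,0.0015,0.04,0,0,0,0,0.058,0.0015,0.04,0,0,0,0,0.058,0.0015,0.04,0,0,0,0,0.058,0.0015,0.04,0,0,0,0,0.058,0.0015,0.04,0,0,0,0,0.058,0.0015,0.036,0,0,0,0,0.058,0.0015,0.02,0,0,0,0,0.058]}}

```text
time_s: 24.5
position: [0.3783, 0.2899, 0.1868]
eef_rot: [180.0, 0.0, -167.7]
contact_force: [2.5, -0.2, -1.9]
opening: 0.672
```

```bash
python3 - <<'E'
from h import *
s=get_state(); print(s['position'],s['eef_rot'],s['contact_force'],s['opening'],s['qpos'])
c=cal('wrist'); im=shot('wrist','w10.png'); np.save('w10c.npy',np.array([c[0],c[1],np.tile(c[2],(3,1))]))
cv2.imwrite('pics/w10b.png',cv2.resize(im[:,:,::-1],None,fx=1.5,fy=1.5,interpolation=cv2.INTER_CUBIC))
im=shot('side','d10.png')
cv2.imwrite('pics/d10b.png',cv2.resize(im[190:350,170:330,::-1],None,fx=3.7,fy=3.7,interpolation=cv2.INTER_CUBIC))
E
```

```text
[0.37834929 0.28994856 0.18683614] [ 1.79985877e+02  8.43076137e-03 -1.67717112e+02] [ 2.50574514 -0.20216037 -1.85156044] 0.6720946358187547 [ 2.70379392e+01  6.66749715e-01  1.02940610e+02  1.18434292e-02
  7.63808904e+01 -7.52477376e+01]
```

View pics/w10b.png

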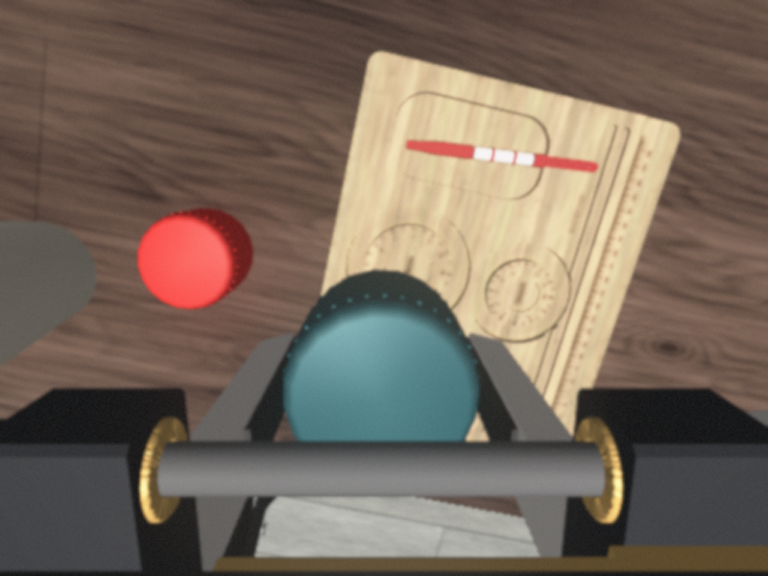

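View pics/d10b.png

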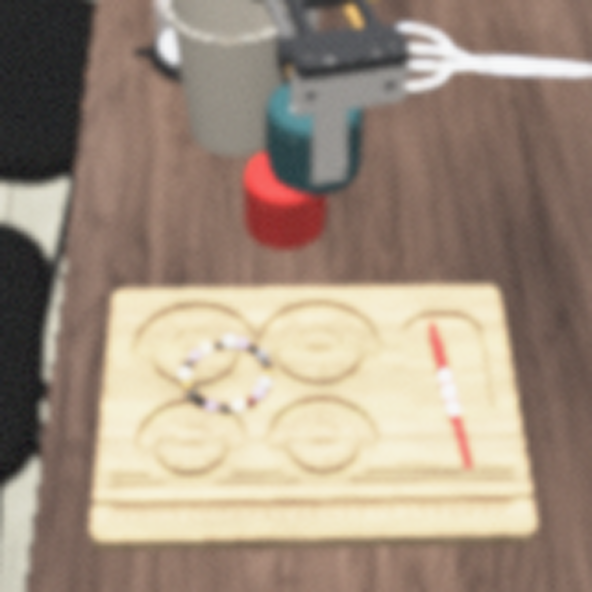

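```bash
python3 - <<'E'
from h import *
a=np.load('w10c.npy'); c=(a[0],a[1],a[2][0])
for n,u,v,z in [('pen1',408,145,.0165),('pen2',597,167,.0165),('cornA',377,55,.0165),('cornB',677,128,.0165),('edge low',322,295,.0165),('step',555,380,.0165),('ringL',413,275,.0165),('ringR',522,292,.0165),('well corner br',520,198,.0165)]:
    print(n,onz('wrist',(u/1.5,v/1.5),z,c)[:2].round(4))
for t in [(.37,.37,.0165),(.36,.37,.0165),(.365,.35,.0165)]:
    print(t,(proj('wrist',t,c)*1.5).round(),((proj('side',t)-[170,190])*3.7).round())
print('br',onz('side',(226/3.7+170,373/3.7+190),.02))
for u,v in [(180,370),(272,373),(226,335),(226,412)]: print(onz('side',(u/3.7+170,v/3.7+190),.02)[:2].round(3))
E
```

```text
pen1 [0.2894 0.2912]
pen2 [0.276  0.4196]
cornA [0.2394 0.2591]
cornB [0.2405 0.4637]
edge low [0.4035 0.2541]
step [0.4308 0.4372]
ringL [0.3752 0.3147]
ringR [0.3707 0.3941]
well corner br [0.307  0.3743]
(0.37, 0.37, 0.0165) [490. 284.] [324. 410.]
(0.36, 0.37, 0.0165) [494. 271.] [338. 410.]
(0.365, 0.35, 0.0165) [465. 272.] [330. 387.]
br [0.43676177 0.33883486 0.02      ]
[0.469 0.335]
[0.405 0.34 ]
[0.437 0.304]
[0.437 0.373]
```

Emit:
{"name": "send_rows", "arguments": {"steps": [-0.001,0.03,0,0,0,0,0.058,-0.001,0.03,0,0,0,0,0.058,-0.001,0.03,0,0,0,0,0.058,0,0,0,0,0,10,0.058,0,0,0,0,0,10,0.058,0,0,0.02,0,0,10,0.058,0,0,0.03,0,0,10,0.058,0,0,0.03,0,0,0,0.058,0,0,0.03,0,0,0,0.058,0,0,0.01,0,0,0,0.058]}}

```text
time_s: 25.85
position: [0.3622, 0.3752, 0.0646]
eef_rot: [-179.8, -0.1, 152.0]
contact_force: [0.3, -0.3, -0.7]
opening: 0.669
```

```bash
python3 - <<'E'
from h import *
s=get_state(); print(s['position'],s['eef_rot'],s['contact_force'],s['opening'],s['qpos'])
im=shot('side','d11.png')
cv2.imwrite('pics/d11b.png',cv2.resize(im[190:350,170:330,::-1],None,fx=3.7,fy=3.7,interpolation=cv2.INTER_CUBIC))
im=shot('scene','s11.png')
cv2.imwrite('pics/s11b.png',cv2.resize(im[90:210,170:290,::-1],None,fx=5,fy=5,interpolation=cv2.INTER_CUBIC))
E
```

```text
[0.36222518 0.37518363 0.06463622] [-1.79763152e+02 -8.66706230e-02  1.52037648e+02] [ 0.30347908 -0.29082693 -0.66055885] 0.6693505636821258 [ 3.65085250e+01  1.49605087e+01  1.02776699e+02 -2.69027502e-02
  6.25138710e+01 -2.55168334e+01]
```

View pics/d11b.png

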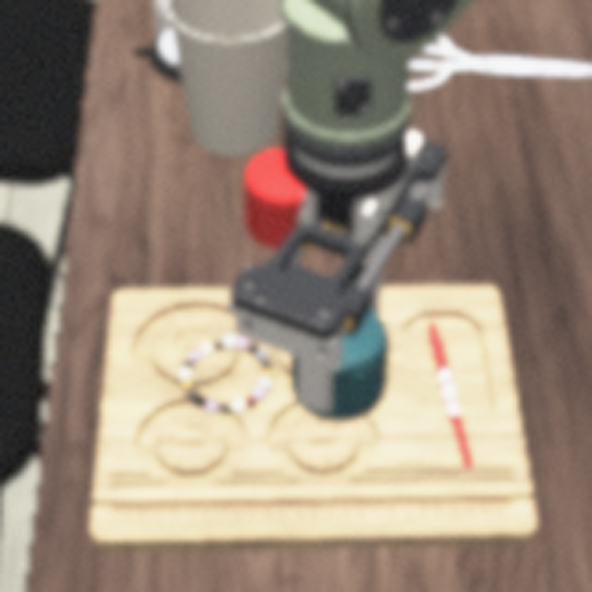

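View pics/s11b.png

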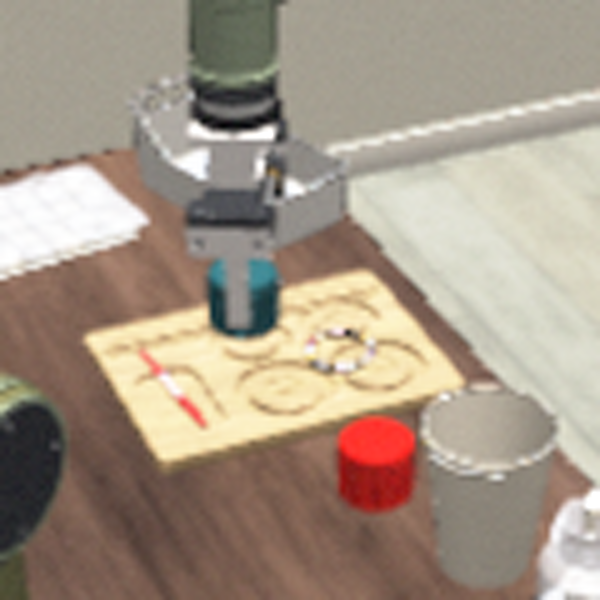

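Emit:
{"name": "send_rows", "arguments": {"steps": [0,0,0.012,0,0,0,0.058,0,0,0.01,0,0,0,0.058,0,0,0.004,0,0,0,0.058,0,0,0.002,0,0,0,0.058,0,0,0.001,0,0,0,0.058,0,0,0.001,0,0,0,0.058,0,0,0.001,0,0,0,0.058,0,0,0.001,0,0,0,0.058,0,0,0,0,0,0,0.058,0,0,0,0,0,0,0.058]}}

```text
time_s: 27.2
position: [0.3632, 0.377, 0.0346]
eef_rot: [180.0, 0.0, 152.0]
contact_force: [1.0, 0.3, -1.9]
opening: 0.671
```

Emit:
{"name": "send_rows", "arguments": {"steps": [0,0,0.001,0,0,0,0.058,0,0,0.001,0,0,0,0.058,0,0,0.001,0,0,0,0.058,0,0,0.0005,0,0,0,0.058,0,0,0.0005,0,0,0,0.058,0,0,0.0005,0,0,0,0.058,0,0,0,0,0,0,0.058,0,0,0,0,0,0,0.058,0,0,0,0,0,0,0.058,0,0,0,0,0,0,0.058]}}

```text
time_s: 28.45
position: [0.3631, 0.3771, 0.0304]
eef_rot: [-180.0, -0.0, 152.0]
contact_force: [-1.9, -1.1, 5.2]
opening: 0.672
```

Emit:
{"name": "send_rows", "arguments": {"steps": [0,0,-0.0005,0,0,0,0.058,0,0,0,0,0,0,0.066,0,0,0,0,0,0,0.08,0,0,0,0,0,0,0.085,0,0,0,0,0,0,0.085,0,0,-0.01,0,0,0,0.085,0,0,-0.03,0,0,0,0.085,0,0,-0.05,0,0,0,0.085,0,0,-0.06,0,0,0,0.085,0,0,-0.04,0,0,0,0.085]}}

```text
time_s: 29.7
position: [0.3641, 0.3778, 0.2247]
eef_rot: [179.7, 0.1, 152.0]
contact_force: [0.9, -0.3, -0.6]
opening: 0.905
```

```bash
python3 - <<'E'
from h import *
s=get_state(); print(s['position'],s['eef_rot'],s['contact_force'],s['opening'],s['qpos'])
im=shot('side','d12.png')
cv2.imwrite('pics/d12b.png',cv2.resize(im[190:350,170:330,::-1],None,fx=3.7,fy=3.7,interpolation=cv2.INTER_CUBIC))
im=shot('scene','s12.png')
cv2.imwrite('pics/s12b.png',cv2.resize(im[140:240,180:320,::-1],None,fx=5,fy=5,interpolation=cv2.INTER_CUBIC))
E
```

```text
[0.36407674 0.37776801 0.22470646] [1.79740093e+02 1.21969819e-01 1.52003589e+02] [ 0.91186566 -0.29226547 -0.60352013] 0.904599424664361 [ 3.65999177e+01  4.61130795e+00  9.42204911e+01  1.33991866e-03
  8.08811006e+01 -2.54041566e+01]
```

View pics/d12b.png

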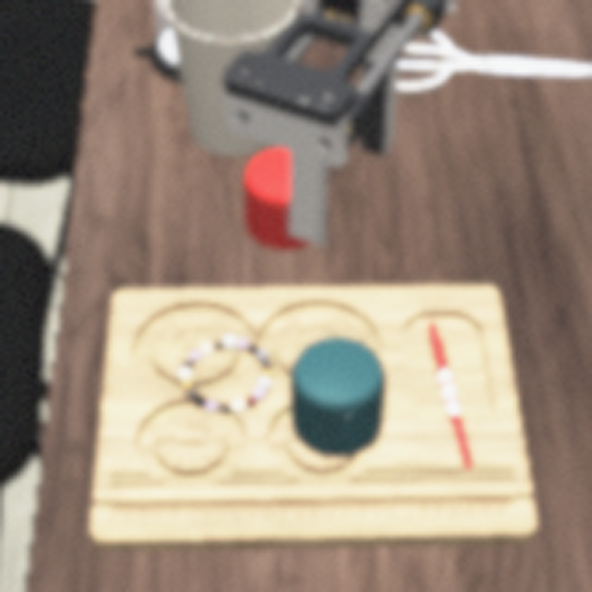

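View pics/s12b.png

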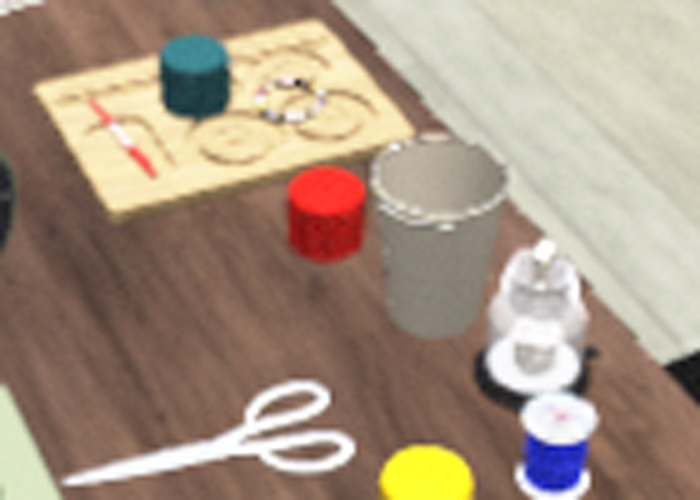

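Emit:
{"name": "send_rows", "arguments": {"steps": [-0.016,-0.0193,-0.005,0,0,0,0.085,-0.034,-0.041,-0.005,0,0,0,0.085,-0.036,-0.043,-0.005,0,0,0,0.085,-0.036,-0.043,-0.005,0,0,0,0.085,-0.036,-0.043,-0.005,0,0,0,0.085,-0.036,-0.043,-0.005,0,0,0,0.085,-0.036,-0.043,-0.005,0,0,0,0.085,-0.036,-0.043,0,0,0,0,0.085,-0.036,-0.043,0,0,0,0,0.085,-0.017,-0.0217,0,0,0,0,0.085]}}

```text
time_s: 31.05
position: [0.4646, -0.1134, 0.2546]
eef_rot: [-180.0, -0.1, 151.8]
contact_force: [-0.9, -0.1, -0.1]
opening: 0.903
```

Emit:
{"name": "send_rows", "arguments": {"steps": [0,0,0,0,0,10.3,0.06,0,0,0,0,0,10.3,0.06,0,0,0,0,0,10.3,0.06,0,0,0,0,0,10.3,0.06,0,0,0,0,0,10.3,0.06,0,0,0,0,0,10.3,0.06,0,0,0,0,0,0,0.06,0,0,0,0,0,0,0.06,0,0,0,0,0,0,0.06,0,0,0,0,0,0,0.06]}}

```text
time_s: 32.3
position: [0.465, -0.1109, 0.2555]
eef_rot: [-180.0, -0.0, 90.2]
contact_force: [-0.8, -1.0, 0.3]
opening: 0.638
```

```bash
python3 - <<'E'
from h import *
s=get_state(); print(s['time_s'],s['position'],s['eef_rot'],s['contact_force'],s['opening'],s['qpos'])
c=cal('wrist'); im=shot('wrist','w13.png'); np.save('w13c.npy',np.array([c[0],c[1],np.tile(c[2],(3,1))]))
u,v=proj('wrist',(.466,-.0525,.1215),c); print(u,v)
u,v=int(u),int(v); x0,y0=max(u-75,0),max(v-50,0); print(x0,y0)
cv2.imwrite('pics/w13b.png',cv2.resize(im[y0:y0+100,x0:x0+150,::-1],None,fx=5,fy=5,interpolation=cv2.INTER_CUBIC))
E
```

```text
32.3 [ 0.46499293 -0.1108896   0.25548975] [-1.79996816e+02 -1.18797473e-03  9.02428172e+01] [-0.78298475 -0.9829096   0.34689608] 0.6379251883463631 [-2.38015278e+01 -2.33171850e+00  9.76495943e+01 -2.13277551e-04
  8.46855158e+01 -2.40443253e+01]
256.5353369825205 126.9742691055595
181 76
```

View pics/w13b.png

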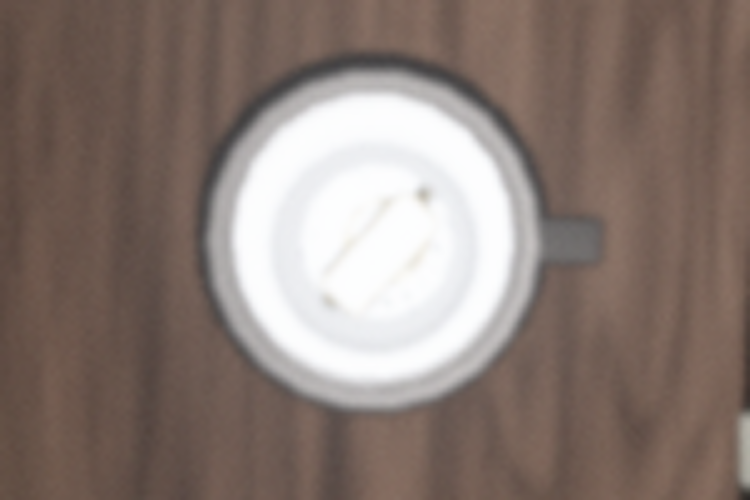

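View pics/w13.png

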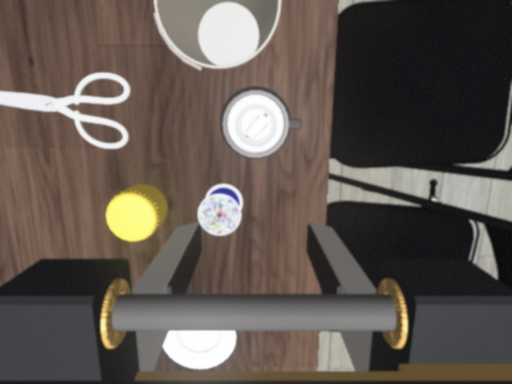

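```bash
python3 - <<'E'
from h import *
im=cv2.imread('pics/w13.png'); g=cv2.cvtColor(im,cv2.COLOR_BGR2GRAY)[100:150,230:290].astype(float)
g=cv2.resize(g,None,fx=10,fy=10,interpolation=cv2.INTER_CUBIC); g=np.clip((g-215)/(255-215),0,1)*255
cv2.imwrite('pics/w13c.png',g.astype(np.uint8))
E
```

```text
(no output)
```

View pics/w13c.png

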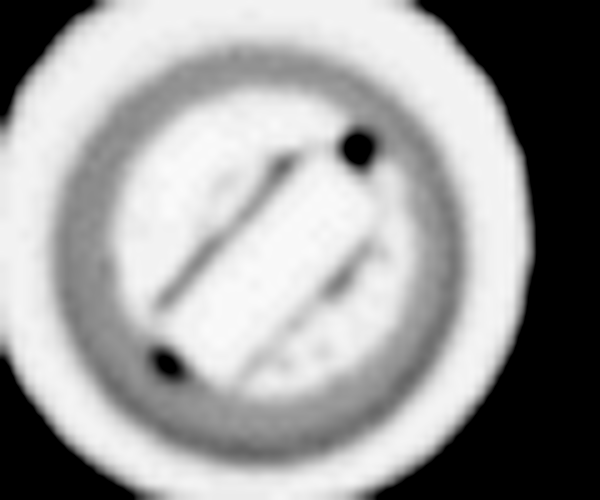

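```bash
python3 - <<'E'
from h import *
a=np.load('w13c.npy'); c=(a[0],a[1],a[2][0])
f=lambda x,y,z: onz('wrist',(230+x/10-.45,100+y/10-.45),z,c)[:2]
q=[f(*p,.1215) for p in [(155,308),(290,158),(375,240),(235,390)]]
print([x.round(4) for x in q],np.mean(q,0)); 
for a_,b in [(0,1),(3,2)]: d=q[b]-q[a_]; print(np.degrees(np.arctan2(d[1],d[0])),np.hypot(*d))
print('dots mid',f((358+167)/2,(148+364)/2,.11), 'rim outer',f((0+532)/2,250,.104), 'neck grey ring', f(260,255,.104))
E
```

```text
[array([ 0.4554, -0.0556]), array([ 0.4678, -0.0421]), array([ 0.4756, -0.0494]), array([ 0.4628, -0.063 ])] [ 0.46541616 -0.0525265 ]
47.597808249279346 0.018307824365545688
46.8970897119802 0.018728713029364026
dots mid [ 0.4653789 -0.0511944] rim outer [ 0.46574952 -0.05079762] neck grey ring [ 0.46517026 -0.05127536]
```

Emit:
{"name": "send_rows", "arguments": {"steps": [0.0292,0.0005,0,0,0,0,0.032,0.0292,0.0005,0,0,0,0,0.032,0,0,0.03,0,0,10.7,0.032,0,0,0.03,0,0,10.7,0.032,0,0,0.03,0,0,10.7,0.032,0,0,0.03,0,0,10.7,0.032,0,0,0,0,0,0,0.032,0,0,0,0,0,0,0.032,0,0,0,0,0,0,0.032,0,0,0,0,0,0,0.032]}}

```text
time_s: 33.6
position: [0.4667, -0.0528, 0.1368]
eef_rot: [179.9, -0.1, 47.4]
contact_force: [0.1, 1.0, 0.3]
opening: 0.339
```

```bash
python3 - <<'E'
from h import *
s=get_state(); print(s['time_s'],s['position'],s['eef_rot'],s['contact_force'],s['opening'],s['qpos'])
c=cal('wrist'); im=shot('wrist','w14.png')
for p in [(.4654,-.0525,.1215)]:
    u,v=proj('wrist',p,c); print(u,v)
u,v=proj('wrist',s['position'],c); print('tcp',u,v)
cv2.imwrite('pics/w14b.png',cv2.resize(im[200:320,170:340,::-1],None,fx=4.5,fy=4.5,interpolation=cv2.INTER_CUBIC))
E
```

```text
33.6 [ 0.46670782 -0.05279266  0.13678657] [ 1.79873190e+02 -5.93324764e-02  4.74444812e+01] [0.10378982 0.97335819 0.29355802] 0.3386738940588836 [-1.70281812e+01  2.91125484e+00  1.06983181e+02 -1.17891342e-03
  6.99655638e+01  2.55278058e+01]
254.63987894527511 229.58473312780495
tcp 256.78652982930384 237.39259732153107
```

View pics/w14b.png

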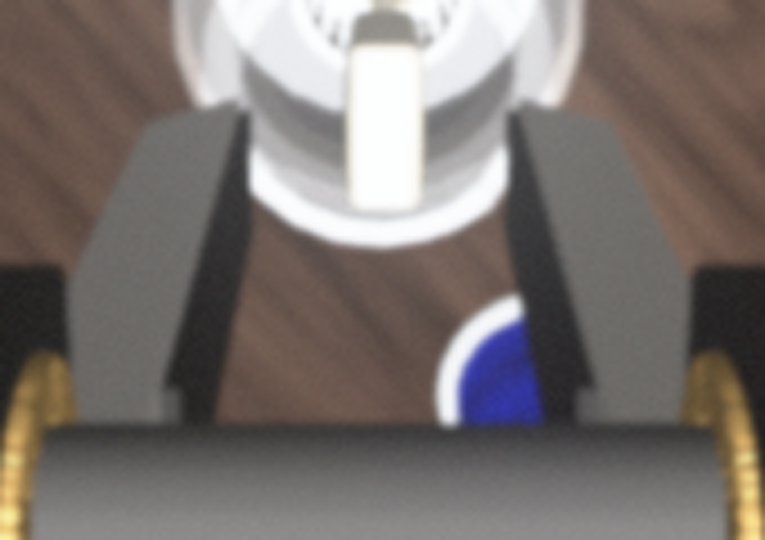

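Emit:
{"name": "send_rows", "arguments": {"steps": [0,0,0.012,0,0,0,0.032,0,0,0.01,0,0,0,0.032,0,0,0.005,0,0,0,0.032,0,0,0.003,0,0,0,0.032,0,0,0,0,0,0,0.032,0,0,0,0,0,0,0.016,0,0,0,0,0,0,0.006,0,0,0,0,0,0,0.004,0,0,0,0,0,0,0.004,0,0,0,0,0,0,0.004], "squeeze": 15}}

```text
time_s: 34.9
position: [0.4661, -0.0526, 0.1057]
eef_rot: [180.0, -0.0, 47.4]
contact_force: [0.8, -0.4, 0.3]
opening: 0.103
```

```bash
python3 - <<'E'
from h import *
s=get_state(); print(s['time_s'],s['position'],s['eef_rot'],s['contact_force'],s['wrist_torque'],s['opening'])
E
```

```text
34.9 [ 0.46605762 -0.052607    0.10574842] [ 1.79967591e+02 -1.27200039e-02  4.73992261e+01] [ 0.80895816 -0.38931935  0.32821942] [-0.10610565 -0.04923289  0.02235305] 0.103333026242745
```

Emit:
{"name": "send_rows", "arguments": {"steps": [0,0,-0.003,0,0,0,0.004,0,0,-0.008,0,0,0,0.004,0,0,-0.013,0,0,0,0.004,0,0,-0.015,0,0,0,0.004,0,0,-0.015,0,0,0,0.004,0,0,-0.015,0,0,0,0.004,0,0,-0.015,0,0,0,0.004,0,0,-0.015,0,0,0,0.004,0,0,-0.009,0,0,0,0.004,0,0,-0.004,0,0,0,0.004]}}

```text
time_s: 36.15
position: [0.466, -0.0526, 0.2182]
eef_rot: [180.0, -0.0, 47.4]
contact_force: [-0.6, 0.2, -1.2]
opening: 0.101
```

```bash
python3 - <<'E'
from h import *
s=get_state(); print(s['time_s'],s['position'],s['eef_rot'],s['contact_force'],s['wrist_torque'],s['opening'])
im=shot('scene','s15.png')
cv2.imwrite('pics/s15b.png',cv2.resize(im[120:240,220:380,::-1],None,fx=5,fy=5,interpolation=cv2.INTER_CUBIC))
E
```

```text
36.15 [ 0.46601275 -0.05257457  0.21818673] [ 1.79965613e+02 -1.67375931e-02  4.74009089e+01] [-0.63187967  0.18119751 -1.20387474] [0.0128311  0.03889234 0.03388804] 0.10091481568592756
```

View pics/s15b.png

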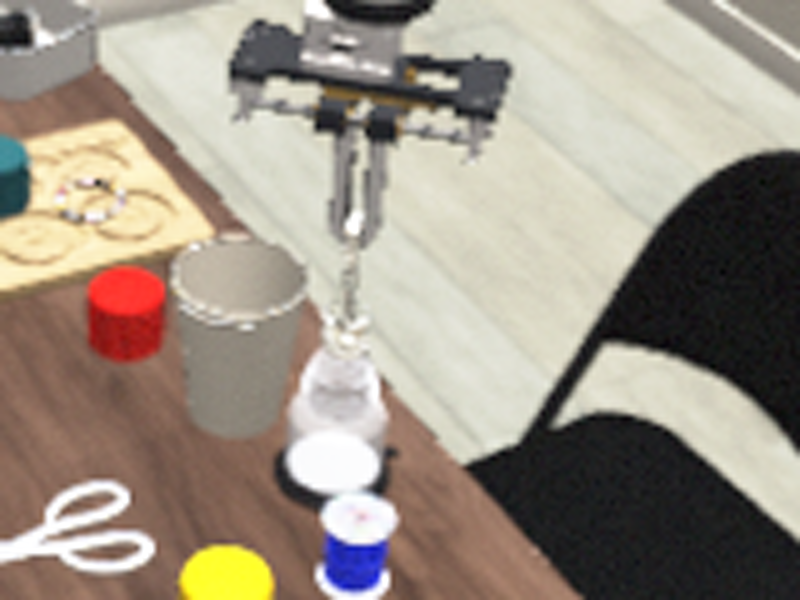

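Emit:
{"name": "send_rows", "arguments": {"steps": [-0.0083,0.0044,0,0,0,0,0.004,-0.0222,0.0116,0,0,0,0,0.004,-0.0333,0.0174,0,0,0,0,0.004,-0.0361,0.0189,0,0,0,0,0.004,-0.0361,0.0189,0,0,0,0,0.004,-0.0361,0.0189,0,0,0,0,0.004,-0.0361,0.0189,0,0,0,0,0.004,-0.0333,0.0174,0,0,0,0,0.004,-0.0222,0.0116,0,0,0,0,0.004,-0.0139,0.0072,0,0,0,0,0.004]}}

```text
time_s: 37.45
position: [0.3837, -0.3563, 0.2167]
eef_rot: [-179.9, -0.0, 47.3]
contact_force: [-0.2, 0.0, -1.1]
opening: 0.106
```

```bash
python3 - <<'E'
from h import *
s=get_state(); print(s['time_s'],s['position'],s['eef_rot'],s['contact_force'],s['wrist_torque'],s['opening'])
im=shot('scene','s16.png')
cv2.imwrite('pics/s16b.png',cv2.resize(im[200:310,250:390,::-1],None,fx=5,fy=5,interpolation=cv2.INTER_CUBIC))
im=shot('side','d16.png')
cv2.imwrite('pics/d16b.png',cv2.resize(im[70:180,180:320,::-1],None,fx=5,fy=5,interpolation=cv2.INTER_CUBIC))
E
```

```text
37.45 [ 0.38365266 -0.356253    0.21667785] [-1.79903679e+02 -8.18713358e-03  4.73092409e+01] [-0.19662489  0.02093665 -1.0925016 ] [0.04946433 0.05433012 0.0578143 ] 0.10582260166675539
```

View pics/s16b.png

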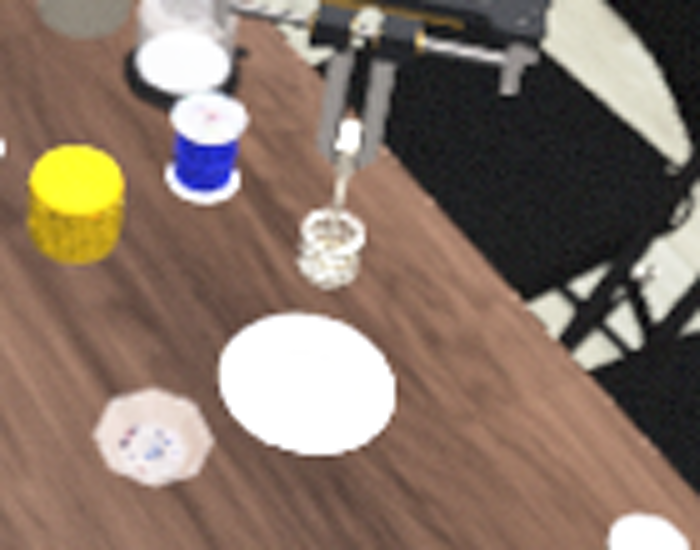

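View pics/d16b.png

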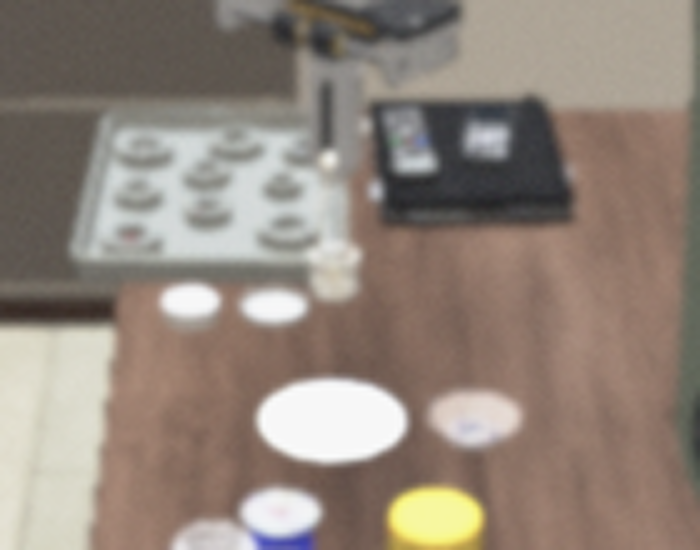

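```bash
python3 - <<'E'
from h import *
for z in (.2218,.125+.0): 
    p=(.3837,-.3563,z); print(z,((proj('scene',p)-[250,200])*5).round(1),((proj('side',p)-[180,70])*5).round(1))
for f,(u,v) in [('scene',(311,277)),('side',(246,154))]:
    im=cv2.imread(f'pics/{f[0] if f=="scene" else "d"}16.png'); m=(im.min(2)>200).astype(np.uint8); n,l,st,c=cv2.connectedComponentsWithStats(m); i=l[v,u]
    cnt=cv2.findContours((l==i).astype(np.uint8),0,1)[0][0]; e=cv2.fitEllipse(cnt); P=np.array([onz(f,q[0],.012)[:2] for q in cnt],np.float32)
    print(f,st[i],c[i],e[0],onz(f,e[0],.012).round(4),cv2.minEnclosingCircle(P))
E
```

```text
0.2218 [344.4 145. ] [331.1 165.2]
0.125 [324.3 261.9] [330.9 286. ]
scene [294 263  35  28 773] [310.94566624 276.37128072] (310.95050048828125, 276.37103271484375) [ 0.3854 -0.3554  0.012 ] ((0.38619762659072876, -0.3536134362220764), 0.056074779480695724)
side [232 146  29  16 375] [245.84266667 153.64      ] (245.85247802734375, 153.62918090820312) [ 0.3848 -0.3543  0.012 ] ((0.38442444801330566, -0.355726033449173), 0.05944148451089859)
```

Emit:
{"name": "send_rows", "arguments": {"steps": [0.001,0,0.005,0,0,0,0.004,0,0,0.01,0,0,0,0.004,0,0,0.014,0,0,0,0.004,0,0,0.014,0,0,0,0.004,0,0,0.014,0,0,0,0.004,0,0,0.014,0,0,0,0.004,0,0,0.014,0,0,0,0.004,0,0,0.012,0,0,0,0.004,0,0,0.008,0,0,0,0.004,0,0,0.004,0,0,0,0.004]}}

```text
time_s: 38.8
position: [0.3854, -0.3543, 0.108]
eef_rot: [-180.0, -0.0, 47.4]
contact_force: [0.2, -0.3, -1.7]
opening: 0.102
```

Emit:
{"name": "send_rows", "arguments": {"steps": [0,0,0.002,0,0,0,0.004,0,0,0.002,0,0,0,0.004,0,0,0.001,0,0,0,0.004,0,0,0.001,0,0,0,0.004,0,0,0.001,0,0,0,0.004,0,0,0.001,0,0,0,0.004,0,0,0,0,0,0,0.004,0,0,0,0,0,0,0.004,0,0,0,0,0,0,0.004,0,0,0,0,0,0,0.004]}}

```text
time_s: 40.05
position: [0.3855, -0.3544, 0.1006]
eef_rot: [180.0, -0.0, 47.4]
contact_force: [-0.6, 0.6, -1.4]
opening: 0.106
```

```bash
python3 - <<'E'
from h import *
s=get_state(); print(s['time_s'],s['position'],s['eef_rot'],s['contact_force'],s['wrist_torque'],s['opening'])
im=shot('scene','s17.png')
cv2.imwrite('pics/s17b.png',cv2.resize(im[200:310,250:390,::-1],None,fx=5,fy=5,interpolation=cv2.INTER_CUBIC))
im=shot('wrist','w17.png')
E
```

```text
40.05 [ 0.38548788 -0.35441939  0.10057386] [ 1.79995534e+02 -7.43914928e-04  4.73971355e+01] [-0.58769777  0.55448711 -1.3541777 ] [0.06625556 0.05289544 0.00207188] 0.10553334636178323
```

View pics/s17b.png

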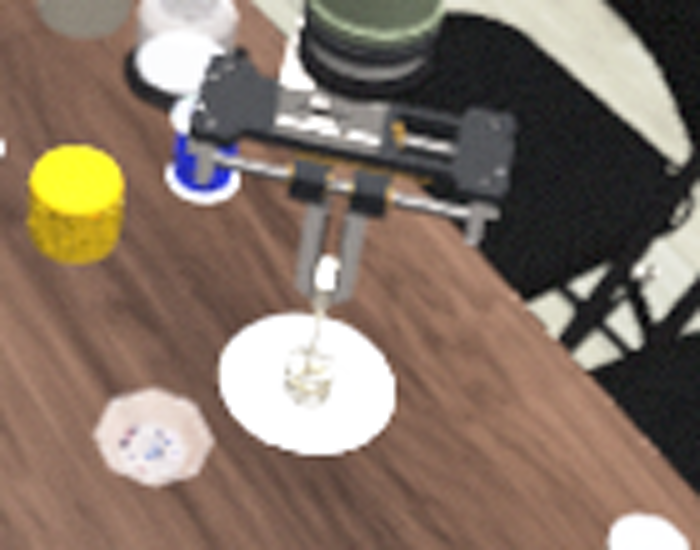

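View pics/w17.png

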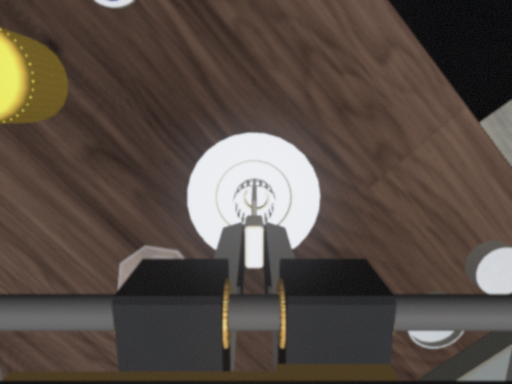

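Emit:
{"name": "send_rows", "arguments": {"steps": [0,0,0.0005,0,0,0,0.004,0,0,0.0005,0,0,0,0.004,0,0,0.0005,0,0,0,0.004,0,0,0.0005,0,0,0,0.004,0,0,0.0005,0,0,0,0.004,0,0,0,0,0,0,0.004,0,0,0,0,0,0,0.004,0,0,0,0,0,0,0.004,0,0,0,0,0,0,0.004,0,0,0,0,0,0,0.004]}}

```text
time_s: 41.4
position: [0.3856, -0.3545, 0.0982]
eef_rot: [180.0, 0.0, 47.4]
contact_force: [-0.0, 0.5, 2.1]
opening: 0.106
```

Emit:
{"name": "send_rows", "arguments": {"steps": [0,0,0.0002,0,0,0,0.004,0,0,0,0,0,0,0.011,0,0,0,0,0,0,0.016,0,0,0,0,0,0,0.024,0,0,0,0,0,0,0.032,0,0,0,0,0,0,0.032,0,0,-0.004,0,0,0,0.032,0,0,-0.008,0,0,0,0.032,0,0,-0.015,0,0,0,0.032,0,0,-0.02,0,0,0,0.032]}}

```text
time_s: 42.65
position: [0.3855, -0.3544, 0.146]
eef_rot: [180.0, -0.0, 47.4]
contact_force: [-0.6, -0.2, 0.3]
opening: 0.343
```

Emit:
{"name": "send_rows", "arguments": {"steps": [0,0,-0.03,0,0,0,0.032,0,0,-0.03,0,0,0,0.032,-0.02,0,-0.02,0,0,0,0.032,-0.03,0,0,0,0,0,0.032,-0.01,0,0,0,0,0,0.032,0,0,0,0,0,0,0.032,0,0,0,0,0,0,0.032,0,0,0,0,0,0,0.032,0,0,0,0,0,0,0.032,0,0,0,0,0,0,0.032]}}

```text
time_s: 43.9
position: [0.3451, -0.3983, 0.2248]
eef_rot: [-180.0, -0.0, 47.4]
contact_force: [0.6, 0.3, -0.3]
opening: 0.333
```

```bash
python3 - <<'E'
from h import *
s=get_state(); print(s['time_s'],s['position'],s['eef_rot'],s['contact_force'],s['opening'])
im=shot('scene','s18.png')
cv2.imwrite('pics/s18b.png',cv2.resize(im[130:310,170:390,::-1],None,fx=3.3,fy=3.3,interpolation=cv2.INTER_CUBIC))
c=cal('wrist'); im=shot('wrist','w18.png'); cv2.imwrite('pics/w18b.png',cv2.resize(im[:,:,::-1],None,fx=1.5,fy=1.5,interpolation=cv2.INTER_CUBIC))
np.save('w18c.npy',np.array([c[0],c[1],np.tile(c[2],(3,1))]))
im=shot('side','d18.png'); cv2.imwrite('pics/d18b.png',cv2.resize(im[110:340,170:330,::-1],None,fx=2.6,fy=2.6,interpolation=cv2.INTER_CUBIC))
E
```

```text
43.9 [ 0.34505804 -0.39830395  0.22475072] [-1.79988723e+02 -5.08917296e-03  4.74286140e+01] [ 0.5758528   0.29579396 -0.25572575] 0.3333168179911667
```

View pics/s18b.png

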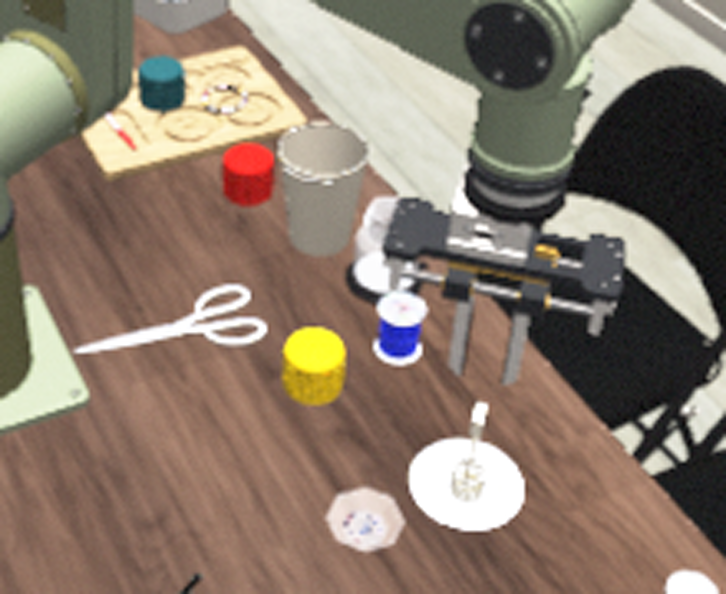

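View pics/w18b.png

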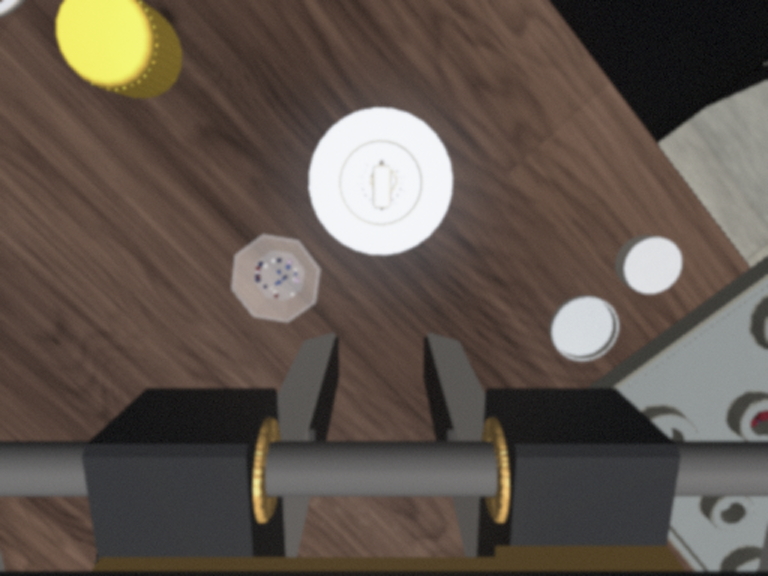

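View pics/d18b.png

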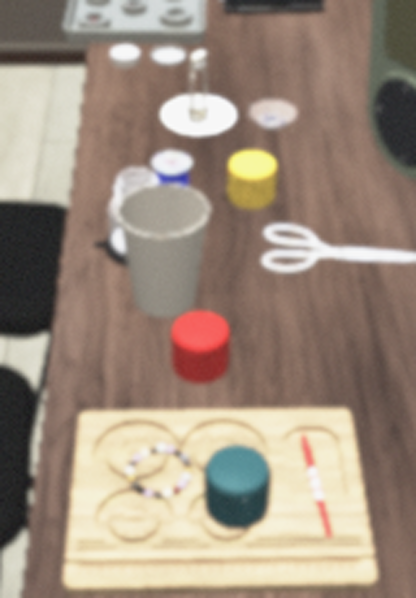

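```bash
python3 - <<'E'
from h import *
a=np.load('w18c.npy'); c=(a[0],a[1],a[2][0])
print('floor',onz('wrist',(381/1.5,182/1.5),.005,c),'griptop',onz('wrist',(381/1.5,187/1.5),.1145,c))
im=cv2.imread('pics/w18.png')[90:155,215:295].astype(float); g=np.clip((im-150)/105,0,1)*255
cv2.imwrite('pics/w18c.png',cv2.resize(g.astype(np.uint8),None,fx=8,fy=8,interpolation=cv2.INTER_CUBIC))
im=cv2.imread('pics/w17.png')[150:240,210:300]
cv2.imwrite('pics/w17c.png',cv2.resize(im,None,fx=6,fy=6,interpolation=cv2.INTER_CUBIC))
E
```

```text
floor [ 0.38477695 -0.35266308  0.005     ] griptop [ 0.38429369 -0.35319232  0.1145    ]
```

View pics/w17c.png

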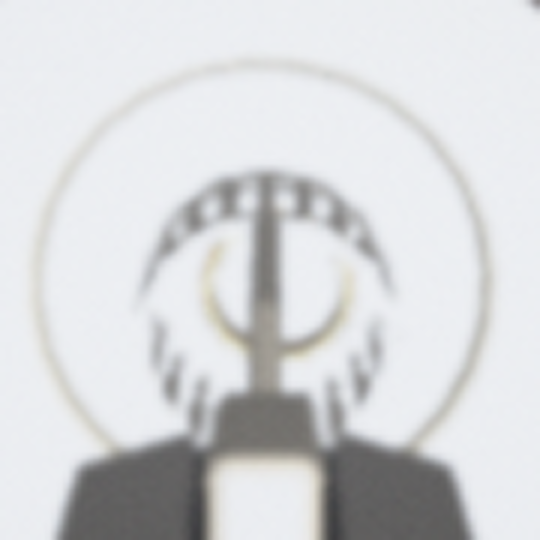

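View pics/w18c.png

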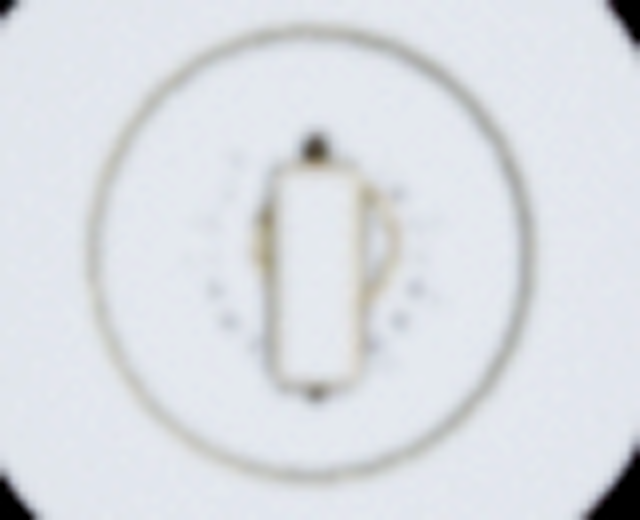

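The close crops show the gold ring inside the cup, with the basket upright and in the middle of the saucer's floor circle. The cap stands on the board. Handing in.

```bash
python3 -c "
from station import *
print(finish_job())"
```

```text
the job is handed in; nothing more can be done
None
```

The job is done and handed in at about 44 s of the 72 s allowed; no verdict is reported.

**What I did**
- **Cap:** I unscrewed the teal cap with four grips, turning it about 490° anticlockwise while following the thread's rise. I then lifted it straight up and set it on the bead board at about (0.363, 0.377). Contact on setting down was about 5 N, and I released it before moving off.
- **Basket:** I pinched the grip across its thickness and lifted the basket about 112 mm clear of the jar. I lowered it onto the saucer until I felt about 3 N of contact, then let go.

**What the last checks showed**
- **Cap:** It stands upright on the board. I measured about 20 mm of clearance to the bracelet and more to the pen.
- **Basket:** It stands upright. The grip's top is within about 1 mm of the saucer's middle in the wrist view.
- **Ring:** The gold ring shows inside the cup in the close crops.
- **Other objects:** The beaker, bracelet and pen look unmoved in both outside cameras.

**What disagreed**
- **First lift of the cap:** After about 483° of turning, the lift met about 5 N sideways and 5 N downward. A slight side shift and 8° more turning cleared it, far below the 60 N limit.
- **Saucer middle:** The camera estimates differed by up to about 6 mm, from a first reading by eye in the wrist view; later ones agreed within 3 mm. The allowance is 20 mm.

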